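# Pack the sealed specimen pots under the cantilever tray of the sample case

### The job

Pack the sample case: lift its top tray and swing it right over until it stays open, then stand the red-, yellow- and blue-lidded specimen pots upright in the compartment underneath, each in the bay insert of its own lid colour, setting them down rather than dropping them. Then bring the tray back until it is fully down over the pots, without letting it slam, and let go. The white-lidded pot is a spare: leave it standing where it is.

Things in the scene. Friction and masses are not known exactly. Their poses are not given: they have to be found in the camera images.
- pot_red: Sealed specimen pot with a RED screw lid, on the green bench mat. Upright round pot 58 mm tall: frosted body 41 mm in diameter with a paper label, lid 44 mm in diameter over the top 16 mm. 40 to 85 g. Origin: centre of its underside, z up; yaw has no meaning.
- pot_yellow: The same kind of pot with a YELLOW lid; same sizes and origin.
- pot_blue: The same kind of pot with a BLUE lid; same sizes and origin. (The thin lying tubes with blue caps are other things.)
- pot_white: The same kind of pot with a WHITE lid: the spare that stays on the mat; same sizes and origin.
- bay_red: RED bay insert, fixed on the case's floor: open square cup, outside 66 mm, inside 60 mm, walls 15 mm high, floor 3 mm thick. Seen from above at the start only by its red tab, 40 mm wide, over the case's near wall; the tab's visible part is centred 78 mm from the cup's centre along the case's -x. Origin: centre of the cup's underside, 4 mm above the table; axes as the case's.
- bay_yellow: YELLOW bay insert with a yellow tab; same form, sizes and origin as the red. The three inserts stand in a row along the case's y, centres 68 mm apart, in any order. A pot standing in an insert has its underside 3 mm above the insert's origin.
- bay_blue: BLUE bay insert with a blue tab; same form, sizes and origin as the red.
- case: Dark grey open sample case, fixed: 128 mm (its x) x 216 mm (its y) x 70 mm high, walls and floor 4 mm; steel tray arms up to 12 mm outside its y ends. Origin: centre of its underside. x points to the side the tray swings out over (away from the robot), y along the row of bays. With the tray open, 27 mm are free between inserts and near and far walls, for fingers closing along x.
- tray_lift (a joint): Arm angle q of the light grey tray (128 x 216 mm, 0.22 kg): 0 down, 2.27 rad fully open. Parallel arms 75 mm long keep it level, its yaw unchanged; from q = 0 all its points shift 0.075*(cos(2.705-q)+0.906) m along the case's x (136 mm at full open) and rise 0.075*(sin(2.705-q)-0.423) m (43 mm midway, 0 at full open). Turns freely; its weight (3 N to lift) holds it at either end.
- tray_handle (a point): Middle of the tray's black handle bar: round, 11 mm in diameter, along the case's y, 63 mm clear between its two posts; 129 mm above the table when the tray is down, 52 mm above the tray's floor, 21 mm above its walls. The tray's middle section, 70 mm along y, is empty beside the bar. Axes as the case's.
Mind the look-alikes: they are no part of the job. Leave any black or pink look-alike of the pot_yellow alone.

How it is judged (in metres and radians):
On the way, in this order (a step that is already met when the one before it is completed fails the run):
1. the tray is swung fully open (value of joint tray_lift above 2.15 rad), for 0.2 s.
2. the three pots stand in the bays of their colours while the tray is open (horizontal distance between pot_red and bay_red below 0.015 m and z of pot_red in the frame of bay_red between -0.001 and 0.007 m and angle between each of pot_red, pot_yellow, pot_blue's own z axis and vertical below 0.15 rad and horizontal distance between pot_yellow and bay_yellow below 0.015 m and z of pot_yellow in the frame of bay_yellow between -0.001 and 0.007 m and horizontal distance between pot_blue and bay_blue below 0.015 m and z of pot_blue in the frame of bay_blue between -0.001 and 0.007 m and value of joint tray_lift above 2.15 rad), for 0.2 s.
At the end, for the whole second after the job is handed in: Red, yellow and blue pots stand upright (0.15 rad) in the insert of their own colour (centres within 15 mm, within 4 mm of its floor), the tray is fully down (below 0.06 rad), the white-lidded pot stands within 25 mm of its start, and all is at rest (horizontal distance between pot_red and bay_red below 0.015 m and z of pot_red in the frame of bay_red between -0.001 and 0.007 m and angle between each of pot_red, pot_yellow, pot_blue, pot_white's own z axis and vertical below 0.15 rad and horizontal distance between pot_yellow and bay_yellow below 0.015 m and z of pot_yellow in the frame of bay_yellow between -0.001 and 0.007 m and horizontal distance between pot_blue and bay_blue below 0.015 m and z of pot_blue in the frame of bay_blue between -0.001 and 0.007 m and linear speed of each of pot_red, pot_yellow, pot_blue below 0.02 m/s and value of joint tray_lift below 0.06 rad and velocity of joint tray_lift between -0.1 and 0.1 rad/s and distance of pot_white from where it was at the start of the episode below 0.025 m); the robot touches nothing.
It fails at once if the red pot is dropped into its bay (horizontal distance between pot_red and bay_red below 0.03 m and height (world z) of pot_red below 0.05 m and linear speed of pot_red above 0.7 m/s).
It fails at once if the yellow pot is dropped into its bay (horizontal distance between pot_yellow and bay_yellow below 0.03 m and height (world z) of pot_yellow below 0.05 m and linear speed of pot_yellow above 0.7 m/s).
It fails at once if the blue pot is dropped into its bay (horizontal distance between pot_blue and bay_blue below 0.03 m and height (world z) of pot_blue below 0.05 m and linear speed of pot_blue above 0.7 m/s).
It fails at once if the tray slams down (velocity of joint tray_lift below -3 rad/s).
It fails at once if the white-lidded spare pot is carried off or knocked over (distance of pot_white from where it was at the start of the episode above 0.025 m or angle between pot_white's own z axis and vertical above 0.5 rad).
It also fails if it takes over 125 s, if anything falls off the work surface, if the arm or the gripper's body presses on something with over 40 N, if the wrist force passes 120 N, or if a joint passes its speed limit or range.

### The arm

A 6-joint arm with a two-finger parallel gripper is mounted at the origin on the work surface. World frame = base frame: x ahead of the robot, y to its left, z up, the work surface at z = 0. Lengths are in mm, angles in rad, forces in N, time in s.
With the tool pointing down it reaches from about 325 to 850 mm from the base axis. Payload 4.4 kg.
Tool frame: the origin (TCP) lies on the centre line of the jaws, within the pads' length; the fingertips stand 22 mm ahead of it and the grasp point (between the pads) lies 3 mm ahead of it; z points along the fingers, y is the direction in which the jaws open and shut (so a half turn about z gives the same grasp; the last joint's range is limited). The gripper opens to 94 mm and grips with 3 to 60 N. Pads are 16 mm wide; open, the fingers measure 119 mm over their backs; the gripper's body (75 mm by 177 mm) begins 78 mm behind the grasp point.
Start: joints at [-1.284, 0.207, 1.542, -0, 1.393, -0.15], TCP at [243.238, -521.021, 227.447] pointing down, gripper open.
Joint ranges: [-2.73, 2.73], [-0.86, 2.22], [0.23, 2.46], [-1.11, 4.25], [0.08, 2.63], [-2.82, 2.82]. Speed limits (rad/s): [2.79, 2.79, 3.14, 3.14, 3.14, 3.14].

### API

Orientations are given as a unit quaternion [x, y, z, w].
In Python, from plant import read_state, eyes, r gives the robot as it stands.
- The arm moves only by the tool servo_tool, never from a script. Its argument "moves" is a list of rows, each an object with "travel": the shift along the tool's x, y, z in mm, a list of three; "rot": the turn, a rotation vector about the tool's x, y, z in rad, a list of three. A call has 1 to 5 rows; each row shifts and turns the commanded pose from where the row before left it, along the tool's axes as they then stand; what a row does not reach is not made up. A row lasts 1/10 s, in which the tool goes at most 50 mm and 8.59 degrees, less where a joint would pass 70% of its speed; a pose out of reach is approached as far as the arm can. A call is refused whole if a number of a shift passes 50 or a number of a turn 0.15, either way. A call with a gripper value outside its range is refused whole. "grip" is the opening, from -1 (shut) to 1 (fully open), so that 0 is half open, set as the call begins (left out, the last holds). The fingers move at their own pace and stop on an object; the grip force is fixed at half the most. Time passes only in rows, so rows that do not move let the fingers close. It gives the time, the measured TCP pose, the force and the opening at its end, in the units of the state.
- read_state(): the state, without advancing time (a new reading comes with each control period).
- eyes.read_camera(name): name is "scene" or "top"; returns the picture (400x640x3 uint8, blue, green, red); there is no depth.
- eyes.calibration(name): a dict with "camera_matrix" (3x3 intrinsics, pixels), "world_from_camera" (4x4, takes a point from camera to world coordinates). Camera axes: x right, y down, z forward; pixel columns grow to the right and rows downward; lengths in mm; the calibration is good to about 2 mm. A picture is of the moment at which its call begins. calibration takes no time and is no camera call.
- r.finish_job(): hands the job in, once; it reports no verdict.
The state is a dict: "t": time; "joints": joint angles; "qvel": joint speeds; "joint_efforts": joint torques, N m; "ee_pos": TCP position; "tool_rot": TCP orientation; "contact_force": force on the tool from outside, world axes, zero at the start; "wrist_torque": the same for the moment, N m; "grip_width": finger opening in mm.
Only numpy, scipy, OpenCV 4.12 (cv2) and the standard library are available. Lean on these libraries where they do the work, as an engineer would, in place of code of your own. Each camera call takes 0.05 s, during which the arm holds its last target.

## Working session

There is one attempt and no reset: what is moved stays moved. The work goes in short steps, Python scripts to look and compute and a tool call to move; the robot and the scene stay as the last step left them, time stands still between calls to the robot, and variables do not carry over. Pictures are saved under pics/ and viewed, and the job is handed in when it is done.

Besides the shell and the picture viewer there is one more tool, called after "Emit:" as a command line: name --argument value ..., lists and objects as JSON in quotes. servo_tool: Moves the arm, as the interface text tells. Its arguments: {"type":"object","properties":{"moves":{"type":"array","items":{"type":"object","properties":{"travel":{"type":"array","items":{"type":"number"}},"rot":{"type":"array","items":{"type":"number"}}}}},"grip":{"type":"number"}},"required":["moves"]}

```bash
ls; mkdir -p pics; python3 - <<'E'
from plant import read_state, eyes, r
import cv2
print(read_state())
for n in("top","scene"):
    cv2.imwrite(f"pics/{n}0.png",eyes.read_camera(n)); c=eyes.calibration(n); print(c)
E
```

```text
pics
{'t': 0.0, 'joints': array([-1.28450391e+00,  2.07396924e-01,  1.54292962e+00, -1.41067733e-05,
        1.39352922e+00, -1.50486880e-01]), 'qvel': array([-0.00036771, -0.00139211,  0.00043871,  0.00064936, -0.00082883,
        0.00090102]), 'joint_efforts': array([ 8.85843401e-04, -3.70882988e+01, -2.81416512e+01,  6.98662712e-02,
        3.60335608e-02, -1.77446186e-04]), 'ee_pos': array([ 243.01379199, -520.28421143,  226.31542946]), 'tool_rot': array([ 9.76246714e-01,  2.16658885e-01, -8.37021358e-05, -1.12847642e-03]), 'contact_force': array([ 0.57458629, -0.71567873,  0.13223032]), 'wrist_torque': array([-0.0660203 ,  0.04266133,  0.03211747]), 'grip_width': 93.96967097040594}
{'camera_matrix': array([[502.54062147,   0.        , 322.12976009],
       [  0.        , 502.54062147, 200.55968647],
       [  0.        ,   0.        ,   1.        ]]), 'world_from_camera': array([[-2.21387337e-02, -9.96157930e-01,  8.47304864e-02,
         4.22345632e+02],
       [-9.99218236e-01,  1.92706570e-02, -3.45189644e-02,
         1.87902870e+01],
       [ 3.27535280e-02, -8.54284533e-02, -9.95805797e-01,
         1.05229964e+03],
       [ 0.00000000e+00,  0.00000000e+00,  0.00000000e+00,
         1.00000000e+00]])}
{'camera_matrix': array([[421.49592547,   0.        , 317.75765736],
       [  0.        , 421.49592547, 205.74407997],
       [  0.        ,   0.        ,   1.        ]]), 'world_from_camera': array([[-2.78952122e-01,  6.81659114e-01, -6.76407101e-01,
         1.16417124e+03],
       [ 9.60175217e-01,  2.09563873e-01, -1.84787815e-01,
         1.64319322e+02],
       [ 1.57881935e-02, -7.01016288e-01, -7.12970474e-01,
         7.66567387e+02],
       [ 0.00000000e+00,  0.00000000e+00,  0.00000000e+00,
         1.00000000e+00]])}
```

View pics/top0.png

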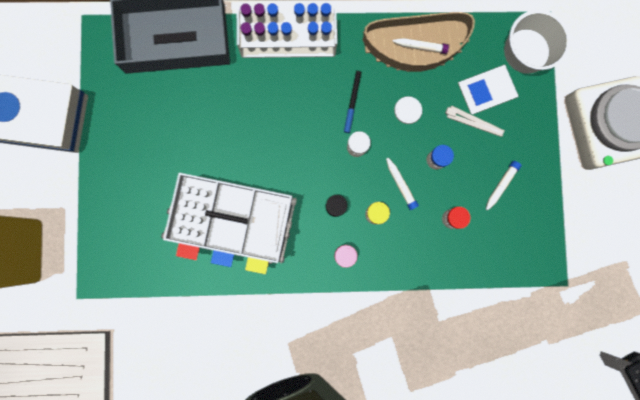

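View pics/scene0.png

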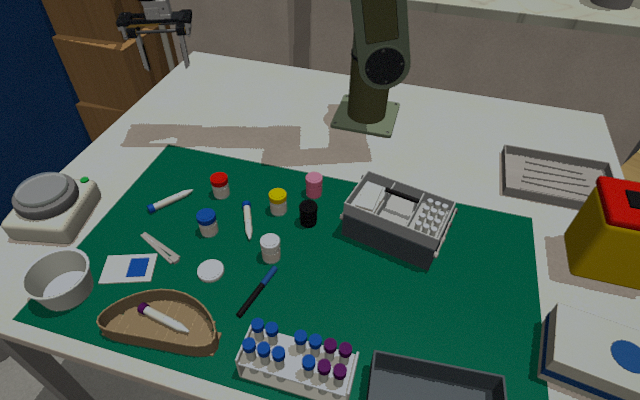

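Top picture: red lid (459,217), yellow (378,213), blue (442,156), and white-lidded pot (359,143). The look-alikes are black (337,205), pink (346,256), and a flat white disc (408,110). The case is at (230,218), with red, blue and yellow tabs at (187,252), (222,259) and (256,266).

```bash
cat > h.py <<'E'
import numpy as np, cv2
from plant import read_state, eyes, r
def cal(n):
    c=eyes.calibration(n); return c["camera_matrix"],c["world_from_camera"]
def proj(n,P):
    K,T=cal(n); P=np.atleast_2d(P).astype(float); p=(P-T[:3,3])@T[:3,:3]; q=p@K.T; return q[:,:2]/q[:,2:]
def unproj(n,uv,z):
    K,T=cal(n); d=T[:3,:3]@np.linalg.solve(K,np.r_[uv,1]); o=T[:3,3]; return o+d*(z-o[2])/d[2]
def cyl(x,y,z0,z1,rad):
    a=np.linspace(0,2*np.pi,60); return np.array([[x+rad*np.cos(t),y+rad*np.sin(t),z] for z in(z0,z1) for t in a])
def mask(img,col):
    h=cv2.cvtColor(img,cv2.COLOR_BGR2HSV); H,S,V=[h[...,i].astype(int) for i in range(3)]
    if col=="red": return ((H<8)|(H>172))&(S>150)&(V>80)
    if col=="yellow": return (H>22)&(H<36)&(S>130)&(V>80)
    if col=="blue": return (H>102)&(H<128)&(S>130)&(V>60)
    if col=="white": return (S<50)&(V>120)
def comp(m,near,rad=25):
    n,l,s,c=cv2.connectedComponentsWithStats(m.astype(np.uint8)); 
    best=[i for i in range(1,n) if s[i,4]>8 and np.hypot(*(c[i]-near))<rad]
    if not best: return None
    i=max(best,key=lambda i:s[i,4]); return c[i],s[i],l==i
def lidfit(n,col,near,zb=0,img=None):
    if img is None: img=eyes.read_camera(n)
    c,s,m=comp(mask(img,col),near); x,y=unproj(n,c,zb+54)[:2]
    for _ in range(6):
        h=cv2.convexHull(proj(n,cyl(x,y,zb+42,zb+58,22)).astype(np.float32)); M=cv2.moments(h); cc=np.array([M["m10"],M["m01"]])/M["m00"]
        d=unproj(n,c,zb+54)-unproj(n,cc,zb+54); x+=d[0]; y+=d[1]
    return x,y,s[4],M["m00"]
E
python3 - <<'E'
from h import *
t=cv2.imread("pics/top0.png"); s=cv2.imread("pics/scene0.png")
for col,a,b in(("red",(459,217),(220,180)),("yellow",(378,213),(278,196)),("blue",(442,156),(207,216)),("white",(359,143),(270,243))):
    print(col,np.round(lidfit("top",col,a,0,t),1),np.round(lidfit("scene",col,b,0,s),1))
for col,p in(("red",(187,252)),("blue",(222,259)),("yellow",(256,266))):
    c,st,_=comp(mask(t,col),p); print(col,c,st,unproj("top",c,70))
cv2.imwrite("pics/crop.png",cv2.resize(t[160:285,145:310],None,fx=4.5,fy=4.5,interpolation=cv2.INTER_CUBIC))
cv2.imwrite("pics/crop2.png",cv2.resize(t[90:280,310:480],None,fx=3.1,fy=3.1,interpolation=cv2.INTER_CUBIC))
E
```

```text
red [ 468.7 -289.8  374.   423.5] [ 466.3 -288.1  217.   245.1]
yellow [ 481.4 -127.4  370.   402.6] [ 479.5 -125.7  245.   263.8]
blue [ 595.2 -262.1  373.   414.5] [ 593.4 -260.4  270.   304. ]
white [623.4 -92.4 421.  401.9] [618.2 -93.1 253.  336.5]
red [187.25438596 251.48245614] [177 245  22  14 228] [412.39023803 247.2036775   70.        ]
blue [221.82101167 258.50972763] [211 251  23  16 257] [397.38366811 181.00396716  70.        ]
yellow [256.53909465 265.53497942] [246 258  22  16 243] [382.3426877  114.37401007  70.        ]
```

View pics/crop.png

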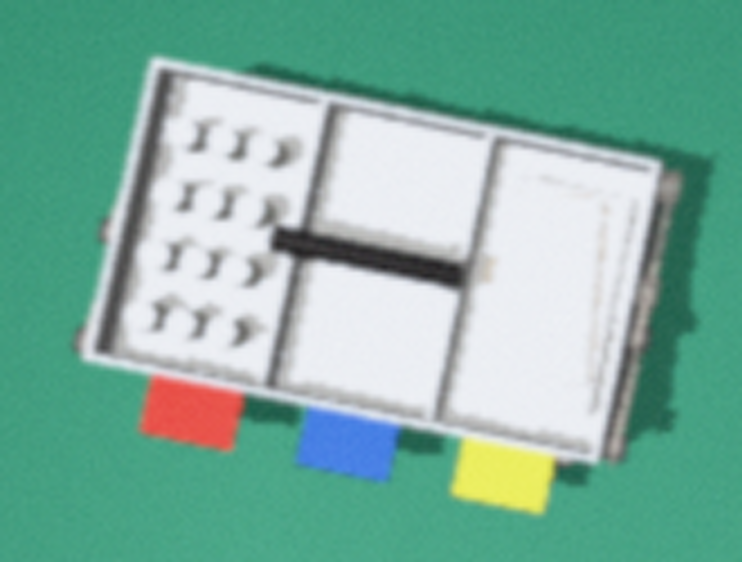

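View pics/crop2.png

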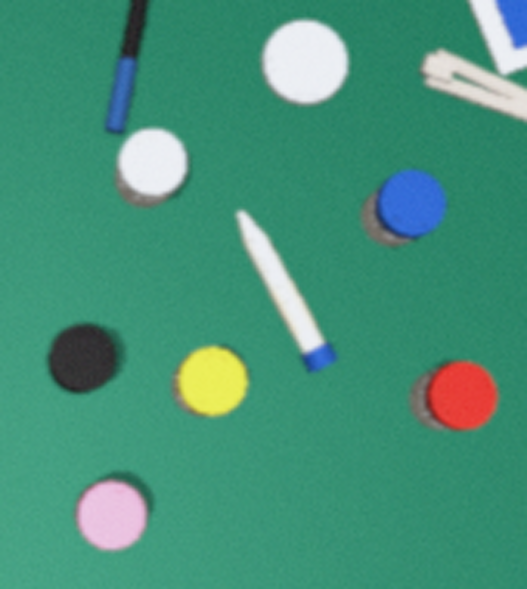

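```bash
python3 - <<'E'
from h import *
C=[(155,57),(662,160),(82,357),(605,462)]
W=np.array([unproj("top",(u/4.5+145-.4,v/4.5+160-.4),108) for u,v in C]); print(W.round(1), W.mean(0).round(1))
L=np.linalg.norm; print(L(W[0]-W[1]),L(W[2]-W[3]),L(W[0]-W[2]),L(W[1]-W[3]))
y=(W[0]-W[1]+W[2]-W[3])[:2]; print("yaw",np.arctan2(-y[0],y[1])); x=(W[0]-W[2]+W[1]-W[3])[:2]; print(np.arctan2(x[1],x[0]))
for z in(129,134): print([unproj("top",(u/4.5+144.6,v/4.5+159.6),z).round(1) for u,v in((274,240),(463,273),(368.5,256.5))])
s=cv2.imread("pics/scene0.png")
cv2.imwrite("pics/crop3.png",cv2.resize(s[165:275,325:470],None,fx=5,fy=5,interpolation=cv2.INTER_CUBIC))
E
```

```text
[[561.2 253.7 108. ]
 [514.   43.2 108. ]
 [437.  283.3 108. ]
 [388.9  68.9 108. ]] [475.3 162.3 108. ]
215.7854219294431 219.77534698829677 127.72874409954107 127.68586434005925
yaw -0.22039545279446984
-0.21812929466194103
[array([482.3, 200.5, 129. ]), array([467.4, 124.2, 129. ]), array([474.9, 162.4, 129. ])]
[array([482. , 199.5, 134. ]), array([467.1, 123.6, 134. ]), array([474.6, 161.6, 134. ])]
```

View pics/crop3.png

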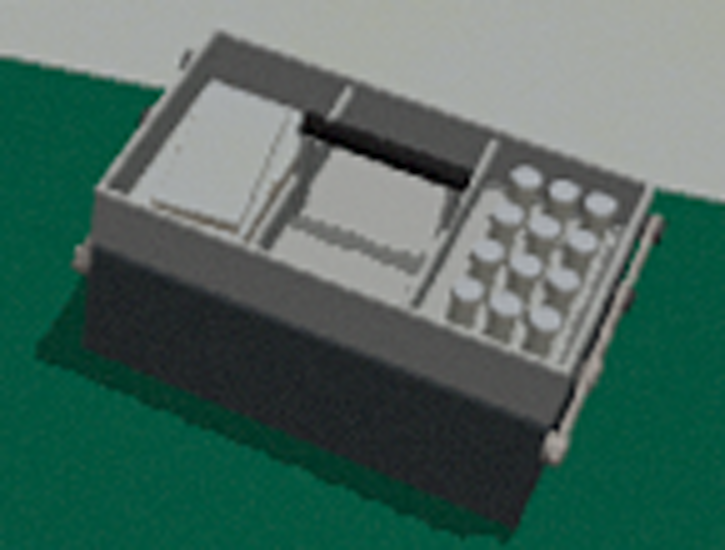

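Handle centre is at (475,162,129), and 129 agrees with the given height. The tray measures about 217 x 128 as it should, case yaw is −0.22, and tab spacing is 68. The bays are red, blue, yellow from +y to −y, and pot positions agree to 2 mm between the two cameras. Next, the approach to the handle.

```bash
cat >> h.py <<'E'
from scipy.spatial.transform import Rotation as Ro
C=np.array([474.4,162.8]); PSI=-0.2195; YAW=PSI+np.pi/2
ex=np.array([np.cos(PSI),np.sin(PSI)]); ey=np.array([-np.sin(PSI),np.cos(PSI)])
def err(target,yaw=YAW):
    s=read_state(); R=Ro.from_quat(s["tool_rot"]); 
    T=Ro.from_matrix(np.array([[np.cos(yaw),np.sin(yaw),0],[np.sin(yaw),-np.cos(yaw),0],[0,0,-1]]))
    d=np.array(target,float)-s["ee_pos"]
    return s,d,R.inv().apply(d),(R.inv()*T).as_rotvec(),T
def plan(target,n=1,yaw=YAW,rotn=None):
    s,d,dt,rv,T=err(target,yaw); rotn=rotn or n
    print("t",round(s["t"],2),"pos",s["ee_pos"].round(1),"F",s["contact_force"].round(1),"w",round(s["grip_width"],1),"dw",d.round(1),"dtool",dt.round(1),"rot",rv.round(3))
    R=Ro.from_quat(s["tool_rot"])
    for i in range(n):
        print(i,(R.inv().apply(d)/n).round(1),(rv/rotn).round(3) if i<rotn else 0)
        if i<rotn: R=R*Ro.from_rotvec(rv/rotn)
def arm(a,b,n):  # tray arc, increments as tool (y along case x, z down)
    q=np.linspace(a,b,n+1); x=75*(np.cos(2.705-q)+.906); z=75*(np.sin(2.705-q)-.423)
    for i in range(n): print(round(q[i+1],2),"x+",(x[i+1]-x[i]).round(1),"z+",(z[i+1]-z[i]).round(1))
    print(x[-1]-x[0],z[-1]-z[0])
E
python3 - <<'E'
from h import *
plan([C[0],C[1],190],17,rotn=7)
arm(0,2.27,20); print(ex,ey,C-68*ey,C+68*ey)
E
```

```text
t 0.1 pos [ 243.  -520.4  226.4] F [0.  0.1 0.8] w 94.0 dw [231.4 683.2 -36.4] dtool [ 498.6 -521.1   37.6] rot [-0.002 -0.001 -0.915]
0 [ 29.3 -30.7   2.2] [-0.    -0.    -0.131]
1 [ 33.1 -26.6   2.2] [-0.    -0.    -0.131]
2 [ 36.3 -22.    2.2] [-0.    -0.    -0.131]
3 [ 38.8 -17.1   2.2] [-0.    -0.    -0.131]
4 [ 40.7 -11.9   2.2] [-0.    -0.    -0.131]
5 [41.9 -6.5  2.2] [-0.    -0.    -0.131]
6 [42.4 -1.   2.1] [-0.    -0.    -0.131]
7 [42.2  4.5  2.1] 0
8 [42.2  4.5  2.1] 0
9 [42.2  4.5  2.1] 0
10 [42.2  4.5  2.1] 0
11 [42.2  4.5  2.1] 0
12 [42.2  4.5  2.1] 0
13 [42.2  4.5  2.1] 0
14 [42.2  4.5  2.1] 0
15 [42.2  4.5  2.1] 0
16 [42.2  4.5  2.1] 0
0.11 x+ 4.0 z+ 7.5
0.23 x+ 4.9 z+ 7.0
0.34 x+ 5.6 z+ 6.4
0.45 x+ 6.3 z+ 5.7
0.57 x+ 6.9 z+ 5.0
0.68 x+ 7.4 z+ 4.2
0.79 x+ 7.8 z+ 3.3
0.91 x+ 8.2 z+ 2.4
1.02 x+ 8.4 z+ 1.4
1.14 x+ 8.5 z+ 0.5
1.25 x+ 8.5 z+ -0.5
1.36 x+ 8.4 z+ -1.4
1.48 x+ 8.2 z+ -2.4
1.59 x+ 7.8 z+ -3.3
1.7 x+ 7.4 z+ -4.2
1.82 x+ 6.9 z+ -5.0
1.93 x+ 6.3 z+ -5.7
2.04 x+ 5.6 z+ -6.4
2.16 x+ 4.8 z+ -7.0
2.27 x+ 4.0 z+ -7.5
135.98008304516992 -0.10828460659019906
[ 0.97600644 -0.21774165] [0.21774165 0.97600644] [459.593568    96.43156193] [489.206432   229.16843807]
```

Emit:
servo_tool --moves '[{"travel": [29, -31, 2], "rot": [0, 0, -0.131]}, {"travel": [33, -27, 2], "rot": [0, 0, -0.131]}, {"travel": [36, -22, 2], "rot": [0, 0, -0.131]}, {"travel": [39, -17, 2], "rot": [0, 0, -0.131]}, {"travel": [41, -12, 2], "rot": [0, 0, -0.131]}]' --grip 0.1

```text
t: 0.6
ee_pos: [310.6, -317.5, 216.9]
tool_rot: [0.853, 0.521, 0.0, -0.0]
contact_force: [0.1, 0.3, 0.1]
grip_width: 57.6
```

Emit:
servo_tool --moves '[{"travel": [42, -6.5, 2], "rot": [0, 0, -0.131]}, {"travel": [42, -1, 2], "rot": [0, 0, -0.131]}, {"travel": [42, 4.5, 2]}, {"travel": [42, 4.5, 2]}, {"travel": [42, 4.5, 2]}]'

```text
schema error: expected keys travel, rot
```

```bash
python3 - <<'E'
from h import *
plan([C[0],C[1],190],8)
E
```

```text
t 0.6 pos [ 310.6 -317.5  216.9] F [0.1 0.3 0.1] w 57.6 dw [163.8 480.3 -26.9] dtool [502.1 -73.6  27.2] rot [-0.001 -0.001 -0.255]
0 [62.8 -9.2  3.4] [-0.    -0.    -0.032]
1 [63.  -7.2  3.4] [-0.    -0.    -0.032]
2 [63.2 -5.2  3.4] [-0.    -0.    -0.032]
3 [63.4 -3.2  3.4] [-0.    -0.    -0.032]
4 [63.4 -1.2  3.4] [-0.    -0.    -0.032]
5 [63.4  0.9  3.4] [-0.    -0.    -0.032]
6 [63.4  2.9  3.4] [-0.    -0.    -0.032]
7 [63.2  4.9  3.4] [-0.    -0.    -0.032]
```

Both keys are required in every row.

Emit:
servo_tool --moves '[{"travel": [42, -6.5, 2], "rot": [0, 0, -0.131]}, {"travel": [42, -1, 2], "rot": [0, 0, -0.131]}, {"travel": [42, 4.5, 2], "rot": [0, 0, 0]}, {"travel": [42, 4.5, 2], "rot": [0, 0, 0]}, {"travel": [42, 4.5, 2], "rot": [0, 0, 0]}]'

```text
t: 1.1
ee_pos: [377.8, -117.4, 207.2]
tool_rot: [0.78, 0.626, 0.0, -0.0]
contact_force: [0.7, 0.1, -0.3]
grip_width: 51.7
```

Emit:
servo_tool --moves '[{"travel": [42, 4.5, 2], "rot": [0, 0, 0]}, {"travel": [42, 4.5, 2], "rot": [0, 0, 0]}, {"travel": [42, 4.5, 2], "rot": [0, 0, 0]}, {"travel": [42, 4.5, 2], "rot": [0, 0, 0]}, {"travel": [42, 4.5, 2], "rot": [0, 0, 0]}]'

```text
t: 1.6
ee_pos: [444.9, 82.9, 197.1]
tool_rot: [0.779, 0.627, -0.0, -0.0]
contact_force: [-0.1, 0.4, -0.4]
grip_width: 51.4
```

```bash
python3 - <<'E'
from h import *
plan([C[0],C[1],190],3)
E
```

```text
t 1.6 pos [444.9  82.9 197.1] F [-0.1  0.4 -0.4] w 51.4 dw [29.5 79.9 -7.1] dtool [84.4 11.6  7.1] rot [-0.     0.     0.003]
0 [28.1  3.9  2.4] [-0.     0.     0.001]
1 [28.1  3.8  2.4] [-0.     0.     0.001]
2 [28.1  3.8  2.4] [-0.     0.     0.001]
```

Emit:
servo_tool --moves '[{"travel": [28, 4, 2], "rot": [0, 0, 0]}, {"travel": [28, 4, 2], "rot": [0, 0, 0]}, {"travel": [23, 3.5, 3], "rot": [0, 0, 0]}, {"travel": [0, 0, 20], "rot": [0, 0, 0]}, {"travel": [0, 0, 0], "rot": [0, 0, 0]}]'

```text
t: 2.1
ee_pos: [470.8, 156.0, 167.6]
tool_rot: [0.779, 0.627, -0.003, -0.002]
contact_force: [-0.1, -0.2, 0.1]
grip_width: 51.7
```

```bash
python3 - <<'E'
from h import *
plan([C[0],C[1],132],4)
for n in("top","scene"):
    im=eyes.read_camera(n)
    im=im[120:290,140:320] if n=="top" else im[60:280,310:480]
    cv2.imwrite(f"pics/{n}1.png",cv2.resize(im,None,fx=2.2,fy=2.2,interpolation=2))
a,b=[cv2.imread(f"pics/{n}1.png") for n in("top","scene")]
h=max(a.shape[0],b.shape[0]); o=np.zeros((h,a.shape[1]+b.shape[1],3),np.uint8); o[:a.shape[0],:a.shape[1]]=a; o[:b.shape[0],a.shape[1]:]=b; cv2.imwrite("pics/c1.png",o)
E
```

```text
t 2.1 pos [470.8 156.  167.6] F [-0.1 -0.2  0.1] w 51.7 dw [  3.6   6.8 -35.6] dtool [ 7.5  2.2 35.5] rot [-0.006  0.002  0.004]
0 [1.9 0.6 8.9] [-0.002  0.001  0.001]
1 [1.9 0.5 8.9] [-0.002  0.001  0.001]
2 [1.9 0.5 8.9] [-0.002  0.001  0.001]
3 [1.9 0.5 8.9] [-0.002  0.001  0.001]
```

View pics/c1.png

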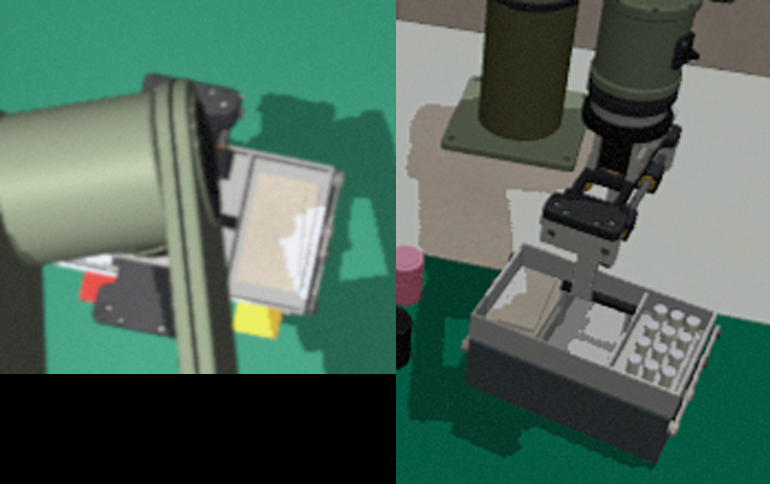

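The fingers straddle the bar; still 7 mm off along y. Correct that, descend and grip.

Emit:
servo_tool --moves '[{"travel": [2, 0.5, 9], "rot": [0, 0, 0]}, {"travel": [2, 0.5, 9], "rot": [0, 0, 0]}, {"travel": [2, 0.5, 9], "rot": [0, 0, 0]}, {"travel": [1.5, 0.5, 8], "rot": [0, 0, 0]}, {"travel": [0, 0, 0], "rot": [0, 0, 0]}]'

```text
t: 2.7
ee_pos: [475.7, 162.4, 133.7]
tool_rot: [0.78, 0.626, -0.001, -0.001]
contact_force: [-0.1, 0.8, 1.6]
grip_width: 51.6
```

Emit:
servo_tool --moves '[{"travel": [0, 0, 0], "rot": [0, 0, 0]}, {"travel": [0, 0, 0], "rot": [0, 0, 0]}, {"travel": [0, 0, 0], "rot": [0, 0, 0]}, {"travel": [0, 0, 0], "rot": [0, 0, 0]}, {"travel": [0, 0, 0], "rot": [0, 0, 0]}]' --grip -1

```text
t: 3.2
ee_pos: [475.9, 162.8, 135.5]
tool_rot: [0.78, 0.626, -0.001, -0.001]
contact_force: [-8.3, 1.9, 6.0]
grip_width: 15.4
```

```bash
python3 - <<'E'
from h import *
plan([C[0],C[1],132],1)
E
```

```text
t 3.2 pos [475.9 162.8 135.5] F [-8.3  1.9  6. ] w 15.4 dw [-1.5 -0.  -3.5] dtool [-0.4 -1.5  3.5] rot [-0.002 -0.     0.002]
0 [-0.4 -1.5  3.5] [-0.002 -0.     0.002]
```

Emit:
servo_tool --moves '[{"travel": [0, 0, 0], "rot": [0, 0, 0]}, {"travel": [0, 0, 0], "rot": [0, 0, 0]}]'

```text
t: 3.4
ee_pos: [473.8, 163.3, 135.5]
tool_rot: [0.78, 0.626, -0.002, -0.003]
contact_force: [-7.7, 1.3, 6.8]
grip_width: 9.9
```

```bash
python3 - <<'E'
from h import *
plan([C[0],C[1],132],1)
im=eyes.read_camera("scene")
cv2.imwrite("pics/s2.png",cv2.resize(im[100:280,310:480],None,fx=3.3,fy=3.3,interpolation=2))
E
```

```text
t 3.4 pos [473.8 163.3 135.5] F [-7.7  1.3  6.8] w 9.9 dw [ 0.6 -0.5 -3.5] dtool [-0.4  0.7  3.5] rot [-0.007  0.     0.002]
0 [-0.4  0.7  3.5] [-0.007  0.     0.002]
```

View pics/s2.png

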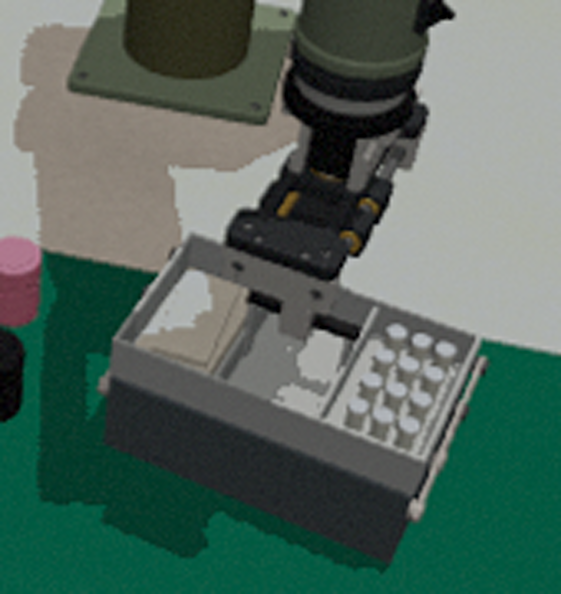

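Gripped on the bar (9.9 mm). Now swing along the arc.

Emit:
servo_tool --moves '[{"travel": [0, 4, -7.5], "rot": [0, 0, 0]}, {"travel": [0, 5, -7], "rot": [0, 0, 0]}, {"travel": [0, 5.5, -6.5], "rot": [0, 0, 0]}, {"travel": [0, 6.5, -5.5], "rot": [0, 0, 0]}, {"travel": [0, 7, -5], "rot": [0, 0, 0]}]'

```text
t: 3.95
ee_pos: [500.9, 157.2, 167.2]
tool_rot: [0.779, 0.627, -0.003, -0.003]
contact_force: [-8.1, 0.6, 7.6]
grip_width: 9.9
```

Emit:
servo_tool --moves '[{"travel": [0, 7.5, -4], "rot": [0, 0, 0]}, {"travel": [0, 8, -3.5], "rot": [0, 0, 0]}, {"travel": [0, 8, -2.5], "rot": [0, 0, 0]}, {"travel": [0, 8.5, -1.5], "rot": [0, 0, 0]}, {"travel": [0, 8.5, -0.5], "rot": [0, 0, 0]}]'

```text
t: 4.45
ee_pos: [544.4, 147.4, 178.9]
tool_rot: [0.78, 0.626, -0.0, 0.0]
contact_force: [-0.1, -1.8, -1.0]
grip_width: 10.0
```

Emit:
servo_tool --moves '[{"travel": [0, 8.5, 0.5], "rot": [0, 0, 0]}, {"travel": [0, 8.5, 1.5], "rot": [0, 0, 0]}, {"travel": [0, 8, 2.5], "rot": [0, 0, 0]}, {"travel": [0, 8, 3.5], "rot": [0, 0, 0]}, {"travel": [0, 7.5, 4], "rot": [0, 0, 0]}]'

```text
t: 4.95
ee_pos: [582.5, 138.8, 165.1]
tool_rot: [0.78, 0.626, -0.002, -0.001]
contact_force: [-3.5, -1.9, -5.9]
grip_width: 9.9
```

```bash
python3 - <<'E'
from h import *
plan([C[0]+ex[0]*135.5,C[1]+ex[1]*135.5,135],1)
E
```

```text
t 4.95 pos [582.5 138.8 165.1] F [-3.5 -1.9 -5.9] w 9.9 dw [ 24.1  -5.5 -30.1] dtool [-0.1 24.9 30.1] rot [-0.004  0.001  0.002]
0 [-0.1 24.9 30.1] [-0.004  0.001  0.002]
```

Emit:
servo_tool --moves '[{"travel": [0, 7, 5], "rot": [0, 0, 0]}, {"travel": [0, 6.5, 5.5], "rot": [0, 0, 0]}, {"travel": [0, 5.5, 6.5], "rot": [0, 0, 0]}, {"travel": [0, 5, 7], "rot": [0, 0, 0]}, {"travel": [0, 4, 7.5], "rot": [0, 0, 0]}]'

```text
t: 5.45
ee_pos: [607.0, 133.5, 134.6]
tool_rot: [0.779, 0.626, -0.004, -0.003]
contact_force: [-28.4, -1.4, 40.6]
grip_width: 9.8
```

```bash
python3 - <<'E'
from h import *
plan([C[0]+ex[0]*135.5,C[1]+ex[1]*135.5,135],1)
E
```

```text
t 5.45 pos [607.  133.5 134.6] F [-28.4  -1.4  40.6] w 9.8 dw [-0.4 -0.2  0.4] dtool [-0.2 -0.3 -0.4] rot [-0.01   0.002  0.003]
0 [-0.2 -0.3 -0.4] [-0.01   0.002  0.003]
```

The tray is against its open stop. Release, rise and look.

Emit:
servo_tool --moves '[{"travel": [0, -1, -2], "rot": [0, 0, 0]}, {"travel": [0, 0, 0], "rot": [0, 0, 0]}, {"travel": [0, 0, 0], "rot": [0, 0, 0]}, {"travel": [0, 0, 0], "rot": [0, 0, 0]}]' --grip 0.1

```text
t: 5.85
ee_pos: [611.2, 133.6, 138.6]
tool_rot: [0.779, 0.626, 0.002, 0.001]
contact_force: [0.2, -0.0, -0.3]
grip_width: 38.4
```

Emit:
servo_tool --moves '[{"travel": [0, 0, -30], "rot": [0, 0, 0]}, {"travel": [-45, 0, -45], "rot": [0, 0, 0]}, {"travel": [-45, 0, 0], "rot": [0, 0, 0]}, {"travel": [-45, 0, 0], "rot": [0, 0, 0]}, {"travel": [-45, 0, 0], "rot": [0, 0, 0]}]'

```text
t: 6.35
ee_pos: [573.6, -34.5, 204.2]
tool_rot: [0.779, 0.627, 0.001, 0.001]
contact_force: [1.2, -0.5, -0.3]
grip_width: 51.7
```

```bash
python3 - <<'E'
from h import *
plan([480.5,-126.5,150],5)
cv2.imwrite("pics/t3.png",eyes.read_camera("top"))
E
```

```text
t 6.35 pos [573.6 -34.5 204.2] F [ 1.2 -0.5 -0.3] w 51.7 dw [-93.1 -92.  -54.2] dtool [-109.8  -71.4   53.9] rot [ 0.004 -0.     0.003]
0 [-22.  -14.3  10.8] [ 0.001 -0.     0.001]
1 [-22.  -14.3  10.8] [ 0.001 -0.     0.001]
2 [-22.  -14.2  10.8] [ 0.001 -0.     0.001]
3 [-22.  -14.2  10.8] [ 0.001 -0.     0.001]
4 [-22.  -14.2  10.8] [ 0.001 -0.     0.001]
```

View pics/t3.png

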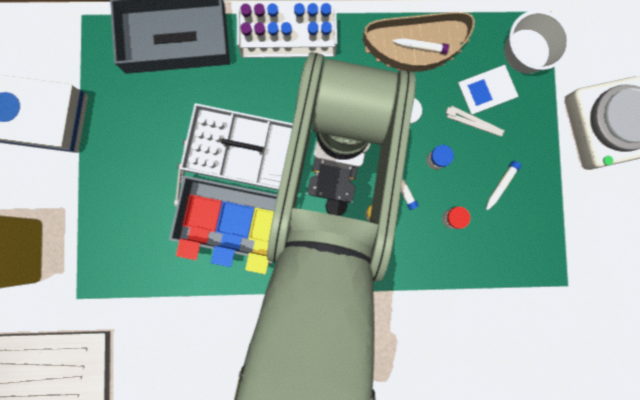

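The tray is open: handle now at (243,146), bay cups at red (202,213), blue (236,218), yellow (265,222). Next, the yellow pot.

Emit:
servo_tool --moves '[{"travel": [-22, -14, 11], "rot": [0, 0, 0]}, {"travel": [-22, -14, 11], "rot": [0, 0, 0]}, {"travel": [-22, -14, 11], "rot": [0, 0, 0]}, {"travel": [-22, -14, 11], "rot": [0, 0, 0]}, {"travel": [-12, -15, 11], "rot": [0, 0, 0]}]' --grip 0.5

```text
t: 6.9
ee_pos: [482.3, -116.9, 148.1]
tool_rot: [0.78, 0.626, 0.001, 0.001]
contact_force: [-0.3, 0.0, 0.1]
grip_width: 71.1
```

```bash
python3 - <<'E'
from h import *
plan([480.5,-126.5,52],5)
E
```

```text
t 6.9 pos [ 482.3 -116.9  148.1] F [-0.3  0.   0.1] w 71.1 dw [ -1.8  -9.6 -96.1] dtool [-9.6  0.  96.1] rot [0.003 0.001 0.001]
0 [-1.9  0.  19.2] [0.001 0.    0.   ]
1 [-1.9  0.  19.2] [0.001 0.    0.   ]
2 [-1.9  0.  19.2] [0.001 0.    0.   ]
3 [-1.9  0.  19.2] [0.001 0.    0.   ]
4 [-1.9  0.1 19.2] [0.001 0.    0.   ]
```

Emit:
servo_tool --moves '[{"travel": [-5, 0, 19], "rot": [0, 0, 0]}, {"travel": [-4.5, 0, 19], "rot": [0, 0, 0]}, {"travel": [0, 0, 19], "rot": [0, 0, 0]}, {"travel": [0, 0, 19], "rot": [0, 0, 0]}, {"travel": [0, 0, 19], "rot": [0, 0, 0]}]'

```text
t: 7.4
ee_pos: [481.2, -125.1, 52.7]
tool_rot: [0.78, 0.626, 0.001, 0.001]
contact_force: [0.5, 0.3, 0.1]
grip_width: 70.3
```

Emit:
servo_tool --moves '[{"travel": [0, 0, 0], "rot": [0, 0, 0]}, {"travel": [0, 0, 0], "rot": [0, 0, 0]}, {"travel": [0, 0, 0], "rot": [0, 0, 0]}, {"travel": [0, 0, 0], "rot": [0, 0, 0]}, {"travel": [0, 0, 0], "rot": [0, 0, 0]}]' --grip -0.4

```text
t: 7.9
ee_pos: [481.2, -125.2, 54.1]
tool_rot: [0.78, 0.626, 0.001, 0.001]
contact_force: [-0.2, 0.5, 5.1]
grip_width: 43.5
```

```bash
python3 - <<'E'
from h import *
plan([480.5,-126.5,52],1)
print((C-68*ey).round(1))
E
```

```text
t 7.9 pos [ 481.2 -125.2   54.1] F [-0.2  0.5  5.1] w 43.5 dw [-0.7 -1.3 -2.1] dtool [-1.5 -0.4  2.1] rot [0.003 0.001 0.003]
0 [-1.5 -0.4  2.1] [0.003 0.001 0.003]
[459.6  96.4]
```

Gripped (43.5 mm wide). Lift and carry.

Emit:
servo_tool --moves '[{"travel": [0, 0, -20], "rot": [0, 0, 0]}, {"travel": [0, 0, -40], "rot": [0, 0, 0]}, {"travel": [10, 0, -40], "rot": [0, 0, 0]}, {"travel": [35, -11, -10], "rot": [0, 0, 0]}, {"travel": [40, -11, 0], "rot": [0, 0, 0]}]'

```text
t: 8.4
ee_pos: [479.4, -37.5, 166.5]
tool_rot: [0.78, 0.625, 0.002, 0.003]
contact_force: [0.5, 0.5, -0.5]
grip_width: 43.5
```

```bash
python3 - <<'E'
from h import *
B=C-68*ey
plan([*B,164],5)
E
```

```text
t 8.4 pos [479.4 -37.5 166.5] F [ 0.5  0.5 -0.5] w 43.5 dw [-19.8 133.9  -2.5] dtool [126.4 -48.5   2.1] rot [ 0.008  0.    -0.   ]
0 [25.3 -9.7  0.4] [ 0.002  0.    -0.   ]
1 [25.3 -9.7  0.4] [ 0.002  0.    -0.   ]
2 [25.3 -9.7  0.4] [ 0.002  0.    -0.   ]
3 [25.3 -9.7  0.5] [ 0.002  0.    -0.   ]
4 [25.3 -9.7  0.5] [ 0.002  0.    -0.   ]
```

Emit:
servo_tool --moves '[{"travel": [31, -12, 0.5], "rot": [0, 0, 0]}, {"travel": [31, -12, 0.5], "rot": [0, 0, 0]}, {"travel": [31, -12, 0.5], "rot": [0, 0, 0]}, {"travel": [31, -12, 0.5], "rot": [0, 0, 0]}, {"travel": [0, 0, 0], "rot": [0, 0, 0]}]'

```text
t: 8.9
ee_pos: [455.6, 97.6, 161.0]
tool_rot: [0.778, 0.628, 0.0, -0.001]
contact_force: [-0.5, 0.4, 1.1]
grip_width: 43.1
```

```bash
python3 - <<'E'
from h import *
B=C-68*ey
plan([*B,72],5)
cv2.imwrite("pics/t4.png",cv2.resize(eyes.read_camera("top")[120:300,140:340],None,fx=3,fy=3,interpolation=2))
cv2.imwrite("pics/s4.png",cv2.resize(eyes.read_camera("scene")[120:300,280:480],None,fx=3,fy=3,interpolation=2))
E
```

```text
t 8.9 pos [455.6  97.6 161. ] F [-0.5  0.4  1.1] w 43.1 dw [  4.   -1.1 -89. ] dtool [-0.4  4.1 89. ] rot [-0.    -0.001  0.007]
0 [-0.1  0.8 17.8] [-0.    -0.     0.001]
1 [-0.1  0.8 17.8] [-0.    -0.     0.001]
2 [-0.1  0.8 17.8] [-0.    -0.     0.001]
3 [-0.1  0.8 17.8] [-0.    -0.     0.001]
4 [-0.1  0.8 17.8] [-0.    -0.     0.001]
```

View pics/t4.png

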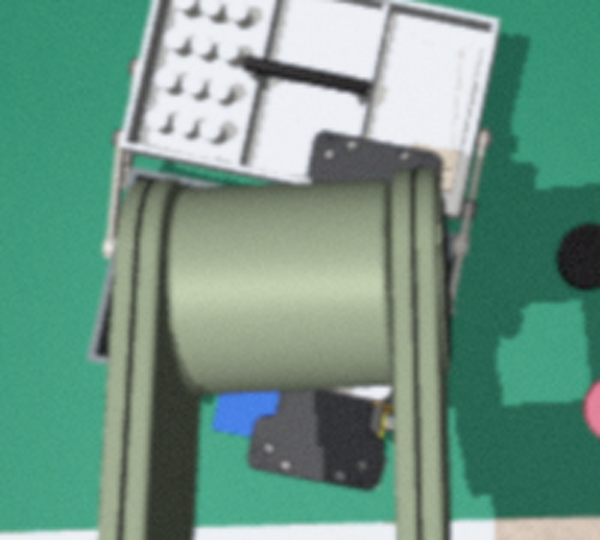

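View pics/s4.png

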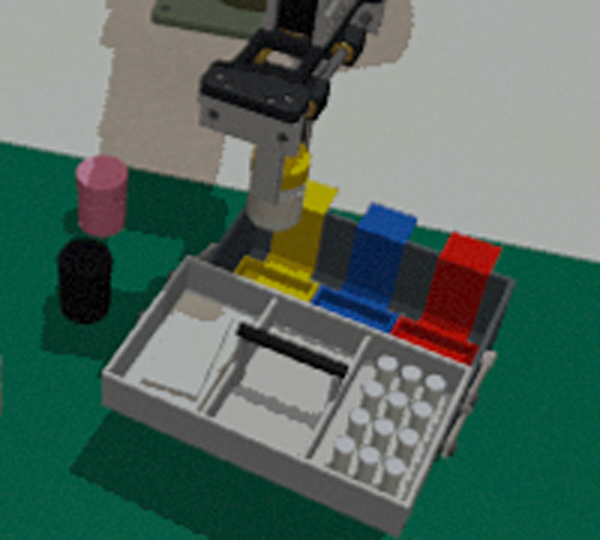

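The pot hangs straight over the yellow bay. Descend to just above it.

Emit:
servo_tool --moves '[{"travel": [0, 2, 20], "rot": [0, 0, 0]}, {"travel": [0, 2, 20], "rot": [0, 0, 0]}, {"travel": [0, 0, 20], "rot": [0, 0, 0]}, {"travel": [0, 0, 20], "rot": [0, 0, 0]}, {"travel": [0, 0, 9], "rot": [0, 0, 0]}]'

```text
t: 9.5
ee_pos: [459.6, 92.3, 70.1]
tool_rot: [0.78, 0.626, -0.001, -0.001]
contact_force: [0.1, -0.1, -0.6]
grip_width: 43.4
```

Emit:
servo_tool --moves '[{"travel": [0, 0, 0], "rot": [0, 0, 0]}]'

```text
t: 9.6
ee_pos: [459.6, 92.7, 70.6]
tool_rot: [0.78, 0.626, -0.001, -0.001]
contact_force: [-0.3, 0.4, -0.4]
grip_width: 43.5
```

```bash
python3 - <<'E'
from h import *
B=C-68*ey
plan([*B,61],1)
E
```

```text
t 9.6 pos [459.6  92.7  70.6] F [-0.3  0.4 -0.4] w 43.5 dw [-0.   3.8 -9.6] dtool [ 3.7 -0.8  9.6] rot [-0.003  0.001  0.001]
0 [ 3.7 -0.8  9.6] [-0.003  0.001  0.001]
```

Emit:
servo_tool --moves '[{"travel": [3.5, -1, 3], "rot": [0, 0, 0]}, {"travel": [0, 0, 3], "rot": [0, 0, 0]}, {"travel": [0, 0, 2], "rot": [0, 0, 0]}, {"travel": [0, 0, 1], "rot": [0, 0, 0]}, {"travel": [0, 0, 0], "rot": [0, 0, 0]}]'

```text
t: 10.1
ee_pos: [460.5, 97.3, 62.9]
tool_rot: [0.779, 0.626, 0.0, 0.0]
contact_force: [-0.0, -0.5, -0.6]
grip_width: 43.1
```

Emit:
servo_tool --moves '[{"travel": [0, 0, 1], "rot": [0, 0, 0]}, {"travel": [0, 0, 0], "rot": [0, 0, 0]}]'

```text
t: 10.3
ee_pos: [460.3, 97.3, 61.8]
tool_rot: [0.779, 0.626, -0.0, 0.0]
contact_force: [-0.4, -0.6, -1.0]
grip_width: 43.2
```

Emit:
servo_tool --moves '[{"travel": [0, 0, 1], "rot": [0, 0, 0]}, {"travel": [0, 0, 0], "rot": [0, 0, 0]}]'

```text
t: 10.5
ee_pos: [460.5, 97.3, 61.2]
tool_rot: [0.78, 0.626, 0.0, 0.0]
contact_force: [-0.4, -0.4, 2.8]
grip_width: 43.2
```

Emit:
servo_tool --moves '[{"travel": [0, 0, 1], "rot": [0, 0, 0]}, {"travel": [0, 0, 0], "rot": [0, 0, 0]}]'

```text
t: 10.7
ee_pos: [460.6, 97.4, 61.1]
tool_rot: [0.779, 0.626, 0.0, -0.0]
contact_force: [-4.0, -0.3, 10.0]
grip_width: 43.3
```

Contact at TCP z 61, as predicted. Open to about 61 mm and rise.

Emit:
servo_tool --moves '[{"travel": [0, 0, -1], "rot": [0, 0, 0]}, {"travel": [0, 0, 0], "rot": [0, 0, 0]}, {"travel": [0, 0, 0], "rot": [0, 0, 0]}, {"travel": [0, 0, -20], "rot": [0, 0, 0]}, {"travel": [0, 0, -35], "rot": [0, 0, 0]}]' --grip 0.25

```text
t: 11.2
ee_pos: [457.4, 97.1, 113.5]
tool_rot: [0.78, 0.626, -0.003, -0.002]
contact_force: [-0.5, 0.3, 0.1]
grip_width: 59.0
```

Emit:
servo_tool --moves '[{"travel": [-20, 10, -40], "rot": [0, 0, 0]}, {"travel": [-45, 20, 0], "rot": [0, 0, 0]}, {"travel": [-45, 20, 0], "rot": [0, 0, 0]}, {"travel": [-45, 20, 0], "rot": [0, 0, 0]}, {"travel": [-45, 20, 0], "rot": [0, 0, 0]}]'

```text
t: 11.7
ee_pos: [505.2, -119.2, 155.7]
tool_rot: [0.779, 0.626, 0.0, 0.0]
contact_force: [0.8, 0.2, -0.6]
grip_width: 58.7
```

```bash
python3 - <<'E'
from h import *
plan([594.3,-261.2,130],5)
t=eyes.read_camera("top"); s=eyes.read_camera("scene")
B=C-68*ey
print(B)
for n,im in(("top",t),("scene",s)):
    p=proj(n,[*B,7+54])[0]
    try: print(n,np.round(lidfit(n,"yellow",p,7,im),1))
    except Exception as e: print(n,e)
cv2.imwrite("pics/t5.png",t)
cv2.imwrite("pics/s5.png",cv2.resize(s[120:300,280:480],None,fx=3,fy=3,interpolation=2))
E
```

```text
t 11.7 pos [ 505.2 -119.2  155.7] F [ 0.8  0.2 -0.6] w 58.7 dw [  89.1 -142.   -25.7] dtool [-119.5  117.5   25.7] rot [ 0.    -0.     0.003]
0 [-23.9  23.5   5.1] [ 0.    -0.     0.001]
1 [-23.9  23.5   5.1] [ 0.    -0.     0.001]
2 [-23.9  23.5   5.1] [ 0.    -0.     0.001]
3 [-23.9  23.5   5.1] [ 0.    -0.     0.001]
4 [-23.8  23.6   5.1] [ 0.    -0.     0.001]
[459.593568    96.43156193]
top [ 435.9   99.9 1588.   409.5]
scene [429.8 109.2 730.  272.9]
```

View pics/t5.png

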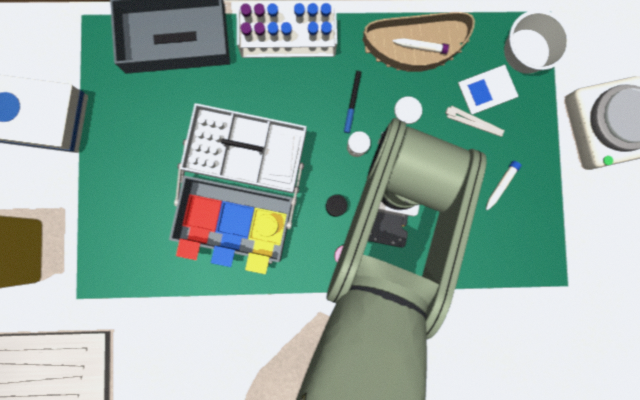

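View pics/s5.png

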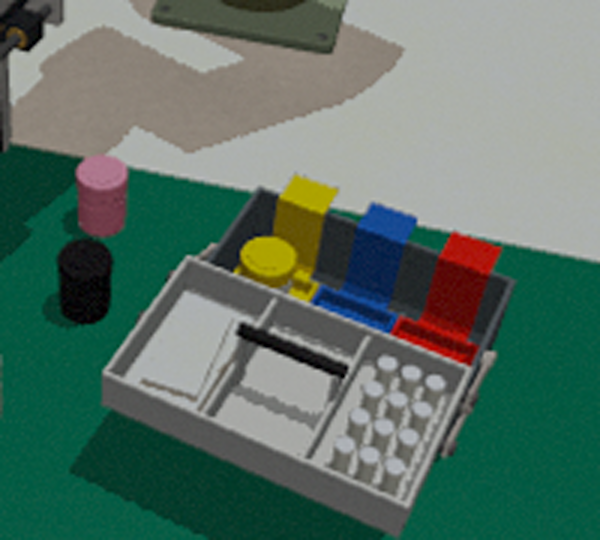

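```bash
python3 - <<'E'
from h import *
im=cv2.imread("pics/t5.png"); k=5; o=(155,165)
crop=cv2.resize(im[165:285,155:310],None,fx=k,fy=k,interpolation=2)
def d(P,c):
    p=((proj("top",P)-o+.5)*k).astype(np.int32); cv2.polylines(crop,[p],True,c,1)
for j,c in((1,(255,255,255)),(0,(255,255,255)),(-1,(255,255,255))):
    B=C+j*68*ey
    d([[*(B+sx*33*ex+sy*33*ey),19] for sx,sy in((1,1),(1,-1),(-1,-1),(-1,1))],c)
    if j==-1: d(cyl(*B,65,65,22)[:60],(0,0,0))
d([[*(C+sx*64*ex+sy*108*ey),70] for sx,sy in((1,1),(1,-1),(-1,-1),(-1,1))],(255,0,255))
cv2.imwrite("pics/ov.png",crop)
E
```

View pics/ov.png

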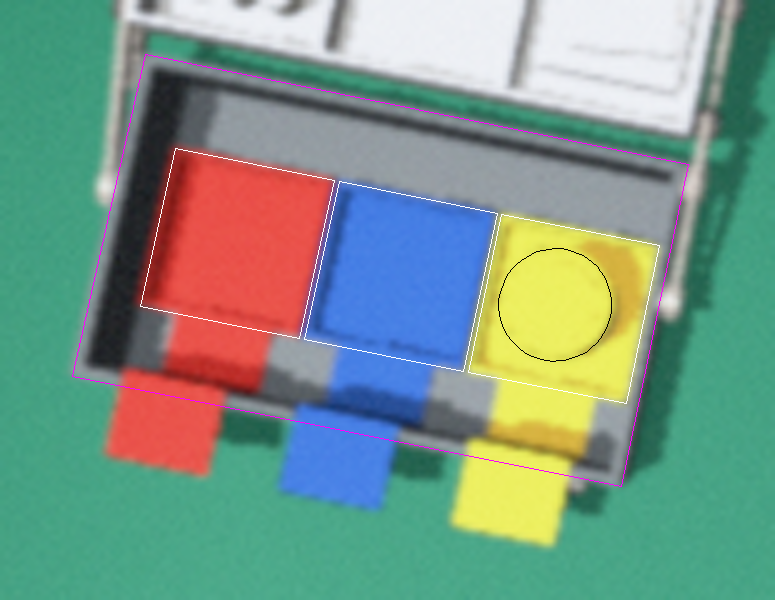

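The overlay fits the cups within about 1.5 mm, and the yellow pot sits in its bay. Now blue; the neighbours are clear.

Emit:
servo_tool --moves '[{"travel": [-30, 29, 6], "rot": [0, 0, 0]}, {"travel": [-30, 29, 6], "rot": [0, 0, 0]}, {"travel": [-30, 29, 7], "rot": [0, 0, 0]}, {"travel": [-29, 30, 7], "rot": [0, 0, 0]}, {"travel": [0, 0, 0], "rot": [0, 0, 0]}]' --grip 0.5

```text
t: 12.3
ee_pos: [594.7, -261.9, 127.1]
tool_rot: [0.78, 0.625, -0.001, -0.0]
contact_force: [-0.9, 0.4, -0.1]
grip_width: 70.6
```

```bash
python3 - <<'E'
from h import *
plan([594.3,-261.2,53],4)
E
```

```text
t 12.3 pos [ 594.7 -261.9  127.1] F [-0.9  0.4 -0.1] w 70.6 dw [ -0.4   0.7 -74.1] dtool [ 0.6 -0.5 74.1] rot [-0.001  0.    -0.   ]
0 [ 0.2 -0.1 18.5] [-0.  0. -0.]
1 [ 0.2 -0.1 18.5] [-0.  0. -0.]
2 [ 0.2 -0.1 18.5] [-0.  0. -0.]
3 [ 0.2 -0.1 18.5] [-0.  0. -0.]
```

Emit:
servo_tool --moves '[{"travel": [0.5, -0.5, 18], "rot": [0, 0, 0]}, {"travel": [0, 0, 18], "rot": [0, 0, 0]}, {"travel": [0, 0, 18], "rot": [0, 0, 0]}, {"travel": [0, 0, 18], "rot": [0, 0, 0]}, {"travel": [0, 0, 0], "rot": [0, 0, 0]}]'

```text
t: 12.8
ee_pos: [590.6, -255.2, 54.4]
tool_rot: [0.779, 0.627, -0.001, -0.004]
contact_force: [-0.1, 0.6, -1.4]
grip_width: 70.4
```

Emit:
servo_tool --moves '[{"travel": [0, 0, 0], "rot": [0, 0, 0]}, {"travel": [0, 0, 0], "rot": [0, 0, 0]}, {"travel": [0, 0, 0], "rot": [0, 0, 0]}, {"travel": [0, 0, 0], "rot": [0, 0, 0]}, {"travel": [0, 0, 0], "rot": [0, 0, 0]}]' --grip -0.4

```text
t: 13.3
ee_pos: [594.2, -258.6, 59.1]
tool_rot: [0.78, 0.626, 0.0, 0.001]
contact_force: [-0.3, 1.5, 3.9]
grip_width: 43.3
```

Emit:
servo_tool --moves '[{"travel": [0, 0, -20], "rot": [0, 0, 0]}, {"travel": [0, 0, -40], "rot": [0, 0, 0]}, {"travel": [0, 0, -45], "rot": [0, 0, 0]}, {"travel": [20, -20, -10], "rot": [0, 0, 0]}, {"travel": [30, -17, 0], "rot": [0, 0, 0]}]'

```text
t: 13.8
ee_pos: [569.7, -203.4, 176.7]
tool_rot: [0.78, 0.625, 0.001, 0.004]
contact_force: [0.2, 0.6, -0.8]
grip_width: 43.6
```

```bash
python3 - <<'E'
from h import *
plan([*C,165],9)
E
```

```text
t 13.8 pos [ 569.7 -203.4  176.7] F [ 0.2  0.6 -0.8] w 43.6 dw [-95.3 366.2 -11.7] dtool [ 336.7 -172.9    9.7] rot [ 0.007  0.002 -0.   ]
0 [ 37.4 -19.2   1.1] [ 0.001  0.    -0.   ]
1 [ 37.4 -19.2   1.1] [ 0.001  0.    -0.   ]
2 [ 37.4 -19.2   1.1] [ 0.001  0.    -0.   ]
3 [ 37.4 -19.2   1.2] [ 0.001  0.    -0.   ]
4 [ 37.4 -19.2   1.2] [ 0.001  0.    -0.   ]
5 [ 37.4 -19.2   1.2] [ 0.001  0.    -0.   ]
6 [ 37.4 -19.2   1.2] [ 0.001  0.    -0.   ]
7 [ 37.4 -19.2   1.3] [ 0.001  0.    -0.   ]
8 [ 37.4 -19.2   1.3] [ 0.001  0.    -0.   ]
```

Emit:
servo_tool --moves '[{"travel": [37, -19, 1], "rot": [0, 0, 0]}, {"travel": [37, -19, 1], "rot": [0, 0, 0]}, {"travel": [37, -19, 1], "rot": [0, 0, 0]}, {"travel": [37, -19, 1], "rot": [0, 0, 0]}, {"travel": [37, -19, 1], "rot": [0, 0, 0]}]'

```text
t: 14.3
ee_pos: [514.3, 1.1, 167.8]
tool_rot: [0.78, 0.626, 0.0, 0.0]
contact_force: [0.8, 1.3, -0.5]
grip_width: 43.2
```

Emit:
servo_tool --moves '[{"travel": [37, -19, 1], "rot": [0, 0, 0]}, {"travel": [37, -19, 1], "rot": [0, 0, 0]}, {"travel": [37, -19, 1], "rot": [0, 0, 0]}, {"travel": [37, -19, 1], "rot": [0, 0, 0]}, {"travel": [0, 0, 0], "rot": [0, 0, 0]}]'

```text
t: 14.8
ee_pos: [470.8, 164.5, 163.6]
tool_rot: [0.778, 0.629, 0.0, -0.001]
contact_force: [1.0, 0.1, -1.6]
grip_width: 43.6
```

Emit:
servo_tool --moves '[{"travel": [0, 0, 0], "rot": [0, 0, 0]}, {"travel": [0, 0, 0], "rot": [0, 0, 0]}]'

```text
t: 15.0
ee_pos: [473.1, 159.8, 163.8]
tool_rot: [0.78, 0.626, -0.0, 0.0]
contact_force: [0.4, 0.0, -0.3]
grip_width: 43.5
```

```bash
python3 - <<'E'
from h import *
plan([*C,76],5)
cv2.imwrite("pics/s6.png",cv2.resize(eyes.read_camera("scene")[120:300,280:480],None,fx=3,fy=3,interpolation=2))
E
```

```text
t 15.0 pos [473.1 159.8 163.8] F [ 0.4  0.  -0.3] w 43.5 dw [  1.3   3.  -87.8] dtool [ 3.3  0.6 87.8] rot [0.    0.    0.002]
0 [ 0.7  0.1 17.6] [0. 0. 0.]
1 [ 0.7  0.1 17.6] [0. 0. 0.]
2 [ 0.7  0.1 17.6] [0. 0. 0.]
3 [ 0.7  0.1 17.6] [0. 0. 0.]
4 [ 0.7  0.1 17.6] [0. 0. 0.]
```

View pics/s6.png

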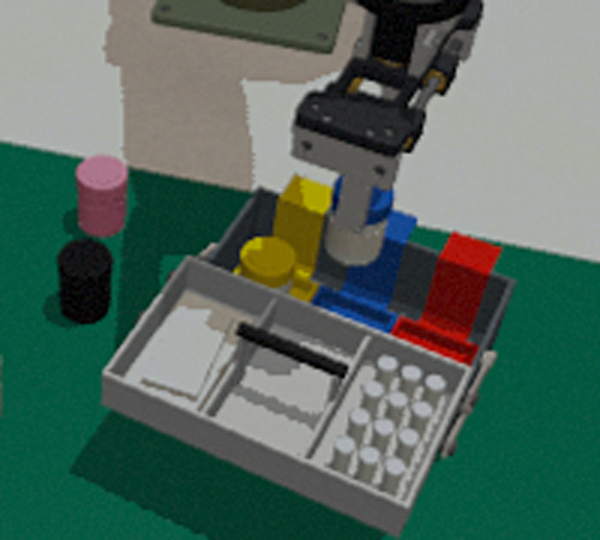

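The blue pot hangs straight over the blue cup.

Emit:
servo_tool --moves '[{"travel": [1.5, 0.5, 20], "rot": [0, 0, 0]}, {"travel": [1.5, 0, 20], "rot": [0, 0, 0]}, {"travel": [0, 0, 20], "rot": [0, 0, 0]}, {"travel": [0, 0, 20], "rot": [0, 0, 0]}, {"travel": [0, 0, 6], "rot": [0, 0, 0]}]'

```text
t: 15.55
ee_pos: [472.6, 161.6, 75.6]
tool_rot: [0.78, 0.625, -0.002, -0.001]
contact_force: [-0.0, -1.3, -0.3]
grip_width: 43.3
```

Emit:
servo_tool --moves '[{"travel": [0, 0, 2], "rot": [0, 0, 0]}, {"travel": [0, 0, 2], "rot": [0, 0, 0]}, {"travel": [0, 0, 0], "rot": [0, 0, 0]}]'

```text
t: 15.85
ee_pos: [474.8, 163.2, 74.6]
tool_rot: [0.78, 0.626, 0.001, 0.0]
contact_force: [-0.4, -0.0, -1.4]
grip_width: 43.5
```

```bash
python3 - <<'E'
from h import *
plan([*C,66],1)
E
```

```text
t 15.85 pos [474.8 163.2  74.6] F [-0.4 -0.  -1.4] w 43.5 dw [-0.4 -0.4 -8.6] dtool [-0.5 -0.3  8.6] rot [ 0.002 -0.001  0.002]
0 [-0.5 -0.3  8.6] [ 0.002 -0.001  0.002]
```

Emit:
servo_tool --moves '[{"travel": [0, 0, 3], "rot": [0, 0, 0]}, {"travel": [0, 0, 2], "rot": [0, 0, 0]}, {"travel": [0, 0, 1], "rot": [0, 0, 0]}, {"travel": [0, 0, 0], "rot": [0, 0, 0]}]'

```text
t: 16.25
ee_pos: [473.8, 163.5, 67.7]
tool_rot: [0.779, 0.626, -0.0, -0.0]
contact_force: [0.4, -0.4, -0.6]
grip_width: 42.9
```

Emit:
servo_tool --moves '[{"travel": [0, 0, 1], "rot": [0, 0, 0]}, {"travel": [0, 0, 1], "rot": [0, 0, 0]}, {"travel": [0, 0, 0], "rot": [0, 0, 0]}]'

```text
t: 16.55
ee_pos: [474.0, 163.5, 66.1]
tool_rot: [0.779, 0.626, 0.0, 0.0]
contact_force: [-0.9, -0.5, 2.0]
grip_width: 43.0
```

Just touching at 66, as expected. One more millimetre, then release.

Emit:
servo_tool --moves '[{"travel": [0, 0, 1], "rot": [0, 0, 0]}, {"travel": [0, 0, 0], "rot": [0, 0, 0]}]'

```text
t: 16.75
ee_pos: [474.1, 163.6, 66.0]
tool_rot: [0.779, 0.626, 0.0, -0.0]
contact_force: [-3.2, -0.9, 7.7]
grip_width: 43.6
```

Emit:
servo_tool --moves '[{"travel": [0, 0, -1], "rot": [0, 0, 0]}, {"travel": [0, 0, 0], "rot": [0, 0, 0]}, {"travel": [0, 0, 0], "rot": [0, 0, 0]}, {"travel": [0, 0, -20], "rot": [0, 0, 0]}, {"travel": [0, 0, -35], "rot": [0, 0, 0]}]' --grip 0.25

```text
t: 17.25
ee_pos: [471.1, 162.8, 118.4]
tool_rot: [0.78, 0.626, -0.003, -0.002]
contact_force: [0.4, 0.6, -0.6]
grip_width: 58.7
```

Emit:
servo_tool --moves '[{"travel": [0, 0, -40], "rot": [0, 0, 0]}, {"travel": [-45, 10, 0], "rot": [0, 0, 0]}, {"travel": [-45, 10, 0], "rot": [0, 0, 0]}, {"travel": [-45, 10, 0], "rot": [0, 0, 0]}, {"travel": [-45, 10, 0], "rot": [0, 0, 0]}]'

```text
t: 17.75
ee_pos: [474.0, -22.5, 160.8]
tool_rot: [0.779, 0.627, 0.0, 0.0]
contact_force: [0.7, 0.1, -0.3]
grip_width: 58.5
```

Emit:
servo_tool --moves '[{"travel": [-45, 10, 0], "rot": [0, 0, 0]}, {"travel": [-45, 10, 0], "rot": [0, 0, 0]}, {"travel": [-45, 10, 0], "rot": [0, 0, 0]}, {"travel": [-45, 10, 0], "rot": [0, 0, 0]}]' --grip 0.5

```text
t: 18.15
ee_pos: [474.1, -207.3, 160.6]
tool_rot: [0.78, 0.626, 0.0, -0.0]
contact_force: [0.6, 0.2, 0.4]
grip_width: 70.4
```

```bash
python3 - <<'E'
from h import *
plan([467.5,-289,120],4)
t=eyes.read_camera("top"); k=5
crop=cv2.resize(t[165:285,155:310],None,fx=k,fy=k,interpolation=2)
for B in(C,C-68*ey):
    cv2.polylines(crop,[((proj("top",cyl(*B,65,65,22)[:60])-(155,165)+.5)*k).astype(np.int32)],True,(0,0,0),1)
cv2.imwrite("pics/t7.png",crop)
E
```

```text
t 18.15 pos [ 474.1 -207.3  160.6] F [0.6 0.2 0.4] w 70.4 dw [ -6.6 -81.7 -40.6] dtool [-81.2  11.1  40.6] rot [ 0.    -0.     0.002]
0 [-20.3   2.8  10.1] [ 0.    -0.     0.001]
1 [-20.3   2.8  10.1] [ 0.    -0.     0.001]
2 [-20.3   2.8  10.1] [ 0.    -0.     0.001]
3 [-20.3   2.8  10.2] [ 0.    -0.     0.001]
```

View pics/t7.png

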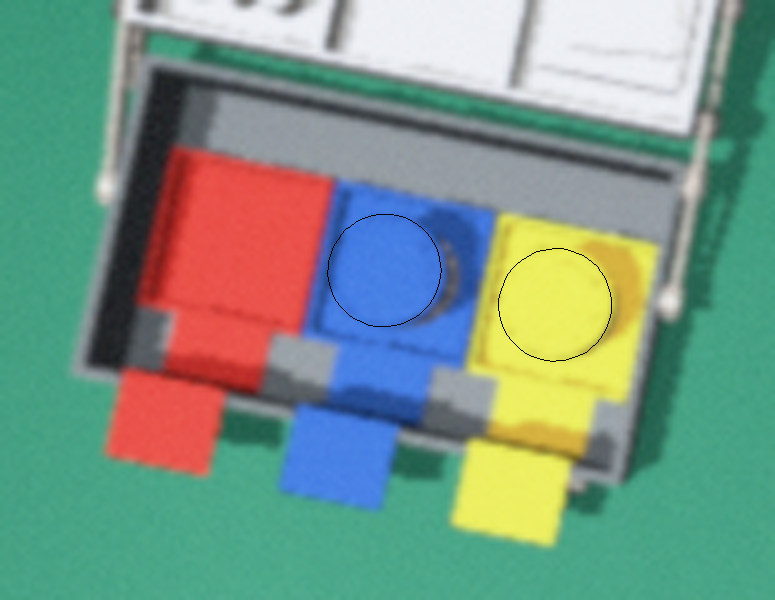

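Blue stands upright in its bay. Now red.

Emit:
servo_tool --moves '[{"travel": [-27, 3, 10], "rot": [0, 0, 0]}, {"travel": [-27, 4, 10], "rot": [0, 0, 0]}, {"travel": [-27, 4, 10], "rot": [0, 0, 0]}, {"travel": [0, 0, 5], "rot": [0, 0, 0]}, {"travel": [0, 0, 0], "rot": [0, 0, 0]}]'

```text
t: 18.7
ee_pos: [467.0, -286.1, 124.4]
tool_rot: [0.78, 0.626, -0.0, -0.002]
contact_force: [0.4, -0.2, -0.1]
grip_width: 70.4
```

```bash
python3 - <<'E'
from h import *
plan([467.5,-289,53],4)
E
```

```text
t 18.7 pos [ 467.  -286.1  124.4] F [ 0.4 -0.2 -0.1] w 70.4 dw [  0.5  -2.9 -71.4] dtool [-2.9  1.3 71.4] rot [-0.003 -0.002  0.001]
0 [-0.7  0.3 17.9] [-0.001 -0.     0.   ]
1 [-0.7  0.3 17.9] [-0.001 -0.     0.   ]
2 [-0.7  0.3 17.9] [-0.001 -0.     0.   ]
3 [-0.7  0.3 17.9] [-0.001 -0.     0.   ]
```

Emit:
servo_tool --moves '[{"travel": [-1, 1, 18], "rot": [0, 0, 0]}, {"travel": [0, 0, 18], "rot": [0, 0, 0]}, {"travel": [0, 0, 18], "rot": [0, 0, 0]}, {"travel": [0, 0, 15], "rot": [0, 0, 0]}, {"travel": [0, 0, 0], "rot": [0, 0, 0]}]'

```text
t: 19.2
ee_pos: [467.3, -285.7, 54.7]
tool_rot: [0.779, 0.627, -0.0, -0.002]
contact_force: [-0.3, -0.5, 0.5]
grip_width: 70.5
```

Emit:
servo_tool --moves '[{"travel": [0, 0, 0], "rot": [0, 0, 0]}]'

```text
t: 19.3
ee_pos: [468.8, -287.4, 57.0]
tool_rot: [0.779, 0.627, 0.0, -0.0]
contact_force: [0.9, -1.0, 0.2]
grip_width: 70.8
```

```bash
python3 - <<'E'
from h import *
plan([467.5,-289,53],1)
E
```

```text
t 19.3 pos [ 468.8 -287.4   57. ] F [ 0.9 -1.   0.2] w 70.8 dw [-1.3 -1.6 -4. ] dtool [-1.8 -1.   4. ] rot [-0.    -0.     0.003]
0 [-1.8 -1.   4. ] [-0.    -0.     0.003]
```

Emit:
servo_tool --moves '[{"travel": [-1.5, -1, 4], "rot": [0, 0, 0]}, {"travel": [0, 0, 0], "rot": [0, 0, 0]}]'

```text
t: 19.5
ee_pos: [467.6, -289.6, 53.3]
tool_rot: [0.78, 0.626, 0.0, 0.0]
contact_force: [0.7, -0.0, 0.6]
grip_width: 70.6
```

Emit:
servo_tool --moves '[{"travel": [0, 0, 0], "rot": [0, 0, 0]}, {"travel": [0, 0, 0], "rot": [0, 0, 0]}, {"travel": [0, 0, 0], "rot": [0, 0, 0]}, {"travel": [0, 0, 0], "rot": [0, 0, 0]}, {"travel": [0, 0, 0], "rot": [0, 0, 0]}]' --grip -0.4

```text
t: 20.0
ee_pos: [467.4, -289.4, 53.0]
tool_rot: [0.78, 0.626, -0.0, 0.0]
contact_force: [-0.3, 0.1, 0.2]
grip_width: 43.3
```

Emit:
servo_tool --moves '[{"travel": [0, 0, -20], "rot": [0, 0, 0]}, {"travel": [0, 0, -40], "rot": [0, 0, 0]}, {"travel": [0, 0, -45], "rot": [0, 0, 0]}, {"travel": [25, -5, -10], "rot": [0, 0, 0]}, {"travel": [40, -9, 0], "rot": [0, 0, 0]}]'

```text
t: 20.5
ee_pos: [469.9, -225.3, 171.4]
tool_rot: [0.781, 0.625, 0.001, 0.004]
contact_force: [0.5, 1.8, -1.4]
grip_width: 43.2
```

```bash
python3 - <<'E'
from h import *
plan([*(C+68*ey),166],10)
E
```

```text
t 20.5 pos [ 469.9 -225.3  171.4] F [ 0.5  1.8 -1.4] w 43.2 dw [ 19.3 454.5  -5.4] dtool [447.7 -80.5   3.3] rot [ 0.008  0.003 -0.001]
0 [44.8 -8.1  0.3] [ 0.001  0.    -0.   ]
1 [44.8 -8.   0.3] [ 0.001  0.    -0.   ]
2 [44.8 -8.   0.4] [ 0.001  0.    -0.   ]
3 [44.8 -8.   0.4] [ 0.001  0.    -0.   ]
4 [44.8 -8.   0.4] [ 0.001  0.    -0.   ]
5 [44.8 -8.   0.4] [ 0.001  0.    -0.   ]
6 [44.8 -8.   0.5] [ 0.001  0.    -0.   ]
7 [44.8 -8.   0.5] [ 0.001  0.    -0.   ]
8 [44.8 -8.   0.5] [ 0.001  0.    -0.   ]
9 [44.8 -8.   0.5] [ 0.001  0.    -0.   ]
```

Emit:
servo_tool --moves '[{"travel": [44, -8, 0], "rot": [0, 0, 0]}, {"travel": [44, -8, 0], "rot": [0, 0, 0]}, {"travel": [44, -8, 0], "rot": [0, 0, 0]}, {"travel": [44, -8, 0], "rot": [0, 0, 0]}, {"travel": [44, -8, 0], "rot": [0, 0, 0]}]'

```text
t: 21.0
ee_pos: [475.5, 2.4, 167.8]
tool_rot: [0.78, 0.626, 0.0, 0.0]
contact_force: [1.1, -0.1, -0.0]
grip_width: 43.5
```

Emit:
servo_tool --moves '[{"travel": [44, -8, 0], "rot": [0, 0, 0]}, {"travel": [44, -8, 0], "rot": [0, 0, 0]}, {"travel": [44, -8, 0], "rot": [0, 0, 0]}, {"travel": [44, -8, 0], "rot": [0, 0, 0]}, {"travel": [44, -8, 0], "rot": [0, 0, 0]}]'

```text
t: 21.5
ee_pos: [483.8, 225.9, 167.6]
tool_rot: [0.779, 0.626, -0.0, 0.0]
contact_force: [0.8, -0.1, -1.2]
grip_width: 43.5
```

Emit:
servo_tool --moves '[{"travel": [0, 0, 0], "rot": [0, 0, 0]}, {"travel": [0, 0, 0], "rot": [0, 0, 0]}, {"travel": [0, 0, 0], "rot": [0, 0, 0]}]'

```text
t: 21.8
ee_pos: [483.9, 223.1, 167.4]
tool_rot: [0.78, 0.626, -0.001, 0.0]
contact_force: [0.3, -0.7, -0.9]
grip_width: 43.4
```

```bash
python3 - <<'E'
from h import *
plan([*(C+68*ey),70],5)
cv2.imwrite("pics/s8.png",cv2.resize(eyes.read_camera("scene")[120:300,280:480],None,fx=3,fy=3,interpolation=2))
E
```

```text
t 21.8 pos [483.9 223.1 167.4] F [ 0.3 -0.7 -0.9] w 43.4 dw [  5.3   6.1 -97.4] dtool [ 7.2  3.9 97.4] rot [-0.001  0.001  0.002]
0 [ 1.4  0.8 19.5] [-0.  0.  0.]
1 [ 1.4  0.8 19.5] [-0.  0.  0.]
2 [ 1.4  0.8 19.5] [-0.  0.  0.]
3 [ 1.4  0.8 19.5] [-0.  0.  0.]
4 [ 1.4  0.8 19.5] [-0.  0.  0.]
```

View pics/s8.png

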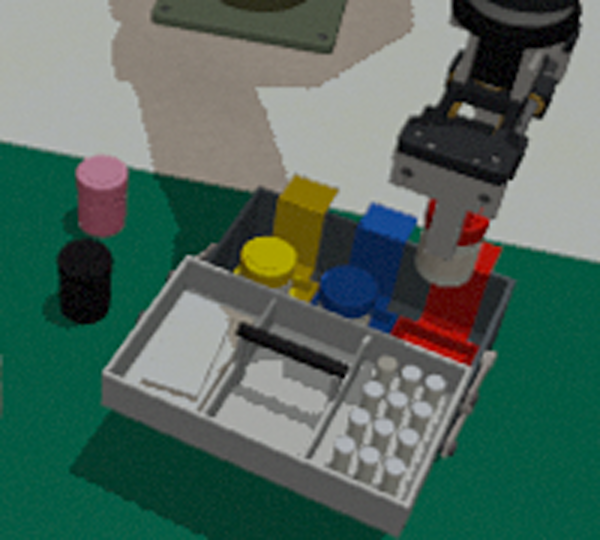

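The red pot hangs over its bay. Correct the position and descend.

Emit:
servo_tool --moves '[{"travel": [3.5, 2, 20], "rot": [0, 0, 0]}, {"travel": [3.5, 2, 20], "rot": [0, 0, 0]}, {"travel": [0, 0, 20], "rot": [0, 0, 0]}, {"travel": [0, 0, 20], "rot": [0, 0, 0]}, {"travel": [0, 0, 15], "rot": [0, 0, 0]}]'

```text
t: 22.35
ee_pos: [489.3, 228.1, 71.5]
tool_rot: [0.78, 0.625, -0.001, -0.0]
contact_force: [-0.2, -0.3, -0.8]
grip_width: 43.2
```

Emit:
servo_tool --moves '[{"travel": [0, 0, 0], "rot": [0, 0, 0]}, {"travel": [0, 0, 0], "rot": [0, 0, 0]}]'

```text
t: 22.55
ee_pos: [489.9, 228.9, 72.9]
tool_rot: [0.78, 0.626, -0.0, -0.0]
contact_force: [0.4, -0.2, -0.7]
grip_width: 43.5
```

```bash
python3 - <<'E'
from h import *
plan([*(C+68*ey),60],1)
E
```

```text
t 22.55 pos [489.9 228.9  72.9] F [ 0.4 -0.2 -0.7] w 43.5 dw [ -0.7   0.2 -12.9] dtool [ 0.1 -0.7 12.9] rot [-0.     0.     0.001]
0 [ 0.1 -0.7 12.9] [-0.     0.     0.001]
```

Emit:
servo_tool --moves '[{"travel": [0, 0, 4], "rot": [0, 0, 0]}, {"travel": [0, 0, 4], "rot": [0, 0, 0]}, {"travel": [0, 0, 2], "rot": [0, 0, 0]}, {"travel": [0, 0, 1], "rot": [0, 0, 0]}, {"travel": [0, 0, 0], "rot": [0, 0, 0]}]'

```text
t: 23.05
ee_pos: [489.5, 230.1, 61.7]
tool_rot: [0.779, 0.626, -0.0, -0.0]
contact_force: [-0.3, 0.1, -0.3]
grip_width: 43.1
```

Emit:
servo_tool --moves '[{"travel": [0, 0, 1], "rot": [0, 0, 0]}, {"travel": [0, 0, 1], "rot": [0, 0, 0]}, {"travel": [0, 0, 0], "rot": [0, 0, 0]}]'

```text
t: 23.35
ee_pos: [489.8, 230.2, 60.0]
tool_rot: [0.779, 0.626, 0.0, 0.0]
contact_force: [-0.6, 0.6, 0.3]
grip_width: 43.3
```

Emit:
servo_tool --moves '[{"travel": [0, 0, 1], "rot": [0, 0, 0]}, {"travel": [0, 0, 1], "rot": [0, 0, 0]}, {"travel": [0, 0, 0], "rot": [0, 0, 0]}]'

```text
t: 23.65
ee_pos: [489.9, 230.4, 59.9]
tool_rot: [0.779, 0.626, 0.0, -0.0]
contact_force: [-4.4, -1.2, 11.1]
grip_width: 43.4
```

Emit:
servo_tool --moves '[{"travel": [0, 0, -1], "rot": [0, 0, 0]}, {"travel": [0, 0, 0], "rot": [0, 0, 0]}, {"travel": [0, 0, 0], "rot": [0, 0, 0]}, {"travel": [0, 0, -20], "rot": [0, 0, 0]}, {"travel": [0, 0, -35], "rot": [0, 0, 0]}]' --grip 0.25

```text
t: 24.15
ee_pos: [486.8, 229.1, 111.1]
tool_rot: [0.78, 0.626, -0.004, -0.001]
contact_force: [0.5, 0.3, 0.2]
grip_width: 59.0
```

Emit:
servo_tool --moves '[{"travel": [0, 0, -50], "rot": [0, 0, 0]}, {"travel": [-45, 10, -30], "rot": [0, 0, 0]}, {"travel": [-45, 10, 0], "rot": [0, 0, 0]}, {"travel": [-45, 10, 0], "rot": [0, 0, 0]}, {"travel": [-45, 10, 0], "rot": [0, 0, 0]}]'

```text
t: 24.65
ee_pos: [489.8, 48.4, 191.3]
tool_rot: [0.779, 0.627, 0.0, 0.0]
contact_force: [0.5, -0.6, -0.3]
grip_width: 58.8
```

Emit:
servo_tool --moves '[{"travel": [-45, 20, 0], "rot": [0, 0, 0]}, {"travel": [-45, 20, 0], "rot": [0, 0, 0]}, {"travel": [-45, 20, 0], "rot": [0, 0, 0]}, {"travel": [-45, 20, 0], "rot": [0, 0, 0]}]' --grip 0.1

```text
t: 25.05
ee_pos: [529.2, -145.2, 190.8]
tool_rot: [0.78, 0.626, 0.0, -0.0]
contact_force: [0.4, -0.5, -0.8]
grip_width: 51.7
```

```bash
python3 - <<'E'
from h import *
O=C+135.5*ex
plan([*O,190],5)
t=eyes.read_camera("top"); s=eyes.read_camera("scene"); k=4
crop=cv2.resize(t[130:280,155:345],None,fx=k,fy=k,interpolation=2)
for j in(1,0,-1):
    B=C+j*68*ey
    cv2.polylines(crop,[((proj("top",cyl(*B,65,65,22)[:60])-(155,130)+.5)*k).astype(np.int32)],True,(0,0,0),1)
cv2.imwrite("pics/t9.png",crop)
cv2.imwrite("pics/s9.png",cv2.resize(s[160:300,280:480],None,fx=3.5,fy=3.5,interpolation=2))
print(proj("top",[*O,134.5])*1, proj("scene",[*O,134.5]))
E
```

```text
t 25.05 pos [ 529.2 -145.2  190.8] F [ 0.4 -0.5 -0.8] w 51.7 dw [ 77.4 278.5  -0.8] dtool [288.6  15.6   0.9] rot [-0.    -0.     0.002]
0 [57.7  3.1  0.2] [-0. -0.  0.]
1 [57.7  3.1  0.2] [-0. -0.  0.]
2 [57.7  3.1  0.2] [-0. -0.  0.]
3 [57.7  3.   0.2] [-0. -0.  0.]
4 [57.7  3.   0.2] [-0. -0.  0.]
[[241.47382386 144.64780355]] [[376.29496494 234.34037953]]
```

View pics/t9.png

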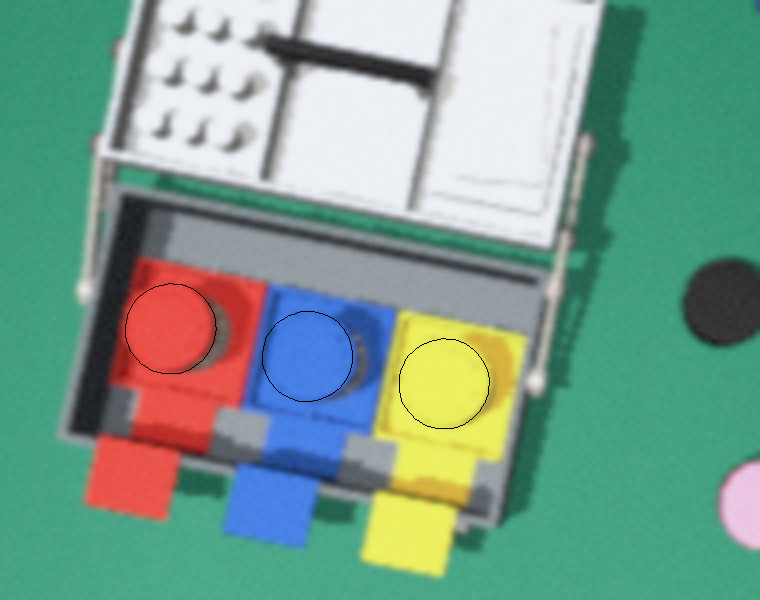

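View pics/s9.png

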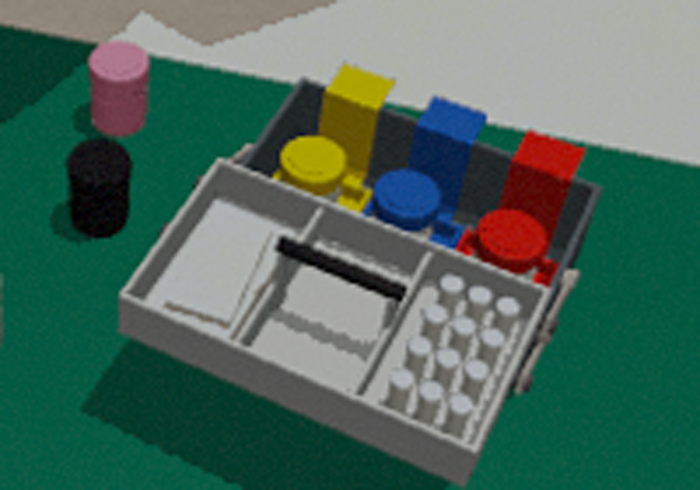

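All three pots stand in their own bays, with lids on the predicted circles. Return to the handle at (606.6,133).

Emit:
servo_tool --moves '[{"travel": [48, 2.5, 0], "rot": [0, 0, 0]}, {"travel": [48, 2.5, 0], "rot": [0, 0, 0]}, {"travel": [48, 2.5, 0], "rot": [0, 0, 0]}, {"travel": [48, 2.5, 0], "rot": [0, 0, 0]}, {"travel": [48, 2.5, 0], "rot": [0, 0, 0]}]'

```text
t: 25.65
ee_pos: [592.8, 91.2, 190.6]
tool_rot: [0.779, 0.626, -0.0, -0.0]
contact_force: [0.5, 0.1, -0.2]
grip_width: 51.4
```

Emit:
servo_tool --moves '[{"travel": [46, 2.5, 0], "rot": [0, 0, 0]}, {"travel": [0, 0, 0], "rot": [0, 0, 0]}, {"travel": [0, 0, 0], "rot": [0, 0, 0]}]'

```text
t: 25.95
ee_pos: [604.8, 134.4, 190.3]
tool_rot: [0.779, 0.628, -0.001, -0.0]
contact_force: [0.2, -0.2, 0.2]
grip_width: 51.4
```

```bash
python3 - <<'E'
from h import *
O=C+135.5*ex
plan([*O,133],4)
E
```

```text
t 25.95 pos [604.8 134.4 190.3] F [ 0.2 -0.2  0.2] w 51.4 dw [  1.9  -1.1 -57.3] dtool [-0.6  2.2 57.3] rot [-0.001  0.001  0.006]
0 [-0.2  0.5 14.3] [-0.     0.     0.001]
1 [-0.2  0.5 14.3] [-0.     0.     0.001]
2 [-0.2  0.5 14.3] [-0.     0.     0.001]
3 [-0.2  0.5 14.3] [-0.     0.     0.001]
```

Emit:
servo_tool --moves '[{"travel": [0, 0, 15], "rot": [0, 0, 0]}, {"travel": [0, 0, 15], "rot": [0, 0, 0]}, {"travel": [0, 0, 15], "rot": [0, 0, 0]}, {"travel": [0, 0, 10], "rot": [0, 0, 0]}, {"travel": [0, 0, 0], "rot": [0, 0, 0]}]'

```text
t: 26.45
ee_pos: [603.5, 132.0, 132.9]
tool_rot: [0.78, 0.626, -0.002, -0.002]
contact_force: [0.5, 0.6, 0.2]
grip_width: 51.9
```

Emit:
servo_tool --moves '[{"travel": [0, 0, 0], "rot": [0, 0, 0]}, {"travel": [0, 0, 0], "rot": [0, 0, 0]}]'

```text
t: 26.65
ee_pos: [606.2, 132.9, 136.8]
tool_rot: [0.78, 0.626, 0.001, 0.0]
contact_force: [0.0, -0.5, 0.2]
grip_width: 52.1
```

```bash
python3 - <<'E'
from h import *
O=C+135.5*ex
plan([*O,133],1)
E
```

```text
t 26.65 pos [606.2 132.9 136.8] F [ 0.  -0.5  0.2] w 52.1 dw [ 0.4  0.4 -3.8] dtool [0.5 0.3 3.8] rot [ 0.001 -0.     0.002]
0 [0.5 0.3 3.8] [ 0.001 -0.     0.002]
```

Emit:
servo_tool --moves '[{"travel": [0, 0, 3], "rot": [0, 0, 0]}, {"travel": [0, 0, 0], "rot": [0, 0, 0]}]'

```text
t: 26.85
ee_pos: [605.7, 133.0, 133.3]
tool_rot: [0.779, 0.626, 0.0, 0.0]
contact_force: [-0.4, 1.1, -0.2]
grip_width: 51.5
```

Emit:
servo_tool --moves '[{"travel": [0, 0, 0], "rot": [0, 0, 0]}, {"travel": [0, 0, 0], "rot": [0, 0, 0]}, {"travel": [0, 0, 0], "rot": [0, 0, 0]}, {"travel": [0, 0, 0], "rot": [0, 0, 0]}, {"travel": [0, 0, 0], "rot": [0, 0, 0]}]' --grip -1

```text
t: 27.35
ee_pos: [605.6, 133.0, 133.1]
tool_rot: [0.78, 0.626, 0.0, 0.0]
contact_force: [0.5, -0.2, -0.7]
grip_width: 15.1
```

Emit:
servo_tool --moves '[{"travel": [0, 0, 0], "rot": [0, 0, 0]}, {"travel": [0, 0, 0], "rot": [0, 0, 0]}, {"travel": [0, 0, 0], "rot": [0, 0, 0]}]'

```text
t: 27.65
ee_pos: [606.1, 132.8, 133.1]
tool_rot: [0.78, 0.626, 0.0, 0.0]
contact_force: [2.9, 0.2, -1.3]
grip_width: 10.0
```

```bash
python3 - <<'E'
from h import *
O=C+135.5*ex
plan([*O,133],1)
E
```

```text
t 27.65 pos [606.1 132.8 133.1] F [ 2.9  0.2 -1.3] w 10.0 dw [ 0.6  0.5 -0.1] dtool [0.6 0.4 0.1] rot [ 0.001 -0.     0.002]
0 [0.6 0.4 0.1] [ 0.001 -0.     0.002]
```

Gripped. Swing back along the reverse arc at about 1.1 rad/s, slower at the end.

Emit:
servo_tool --moves '[{"travel": [0, -4, -7.5], "rot": [0, 0, 0]}, {"travel": [0, -5, -7], "rot": [0, 0, 0]}, {"travel": [0, -5.5, -6.5], "rot": [0, 0, 0]}, {"travel": [0, -6.5, -5.5], "rot": [0, 0, 0]}, {"travel": [0, -7, -5], "rot": [0, 0, 0]}]'

```text
t: 28.15
ee_pos: [577.8, 139.2, 165.5]
tool_rot: [0.779, 0.626, 0.0, 0.0]
contact_force: [2.6, 0.9, -0.2]
grip_width: 10.3
```

Emit:
servo_tool --moves '[{"travel": [0, -7.5, -4], "rot": [0, 0, 0]}, {"travel": [0, -8, -3.5], "rot": [0, 0, 0]}, {"travel": [0, -8, -2.5], "rot": [0, 0, 0]}, {"travel": [0, -8.5, -1.5], "rot": [0, 0, 0]}, {"travel": [0, -8.5, -0.5], "rot": [0, 0, 0]}]'

```text
t: 28.65
ee_pos: [537.5, 148.3, 176.5]
tool_rot: [0.779, 0.626, -0.0, -0.001]
contact_force: [1.2, 2.7, -1.9]
grip_width: 10.2
```

Emit:
servo_tool --moves '[{"travel": [0, -8.5, 0.5], "rot": [0, 0, 0]}, {"travel": [0, -8.5, 1.5], "rot": [0, 0, 0]}, {"travel": [0, -8, 2.5], "rot": [0, 0, 0]}, {"travel": [0, -8, 3.5], "rot": [0, 0, 0]}, {"travel": [0, -7.5, 4], "rot": [0, 0, 0]}]'

```text
t: 29.15
ee_pos: [498.7, 157.0, 163.7]
tool_rot: [0.78, 0.626, 0.001, -0.0]
contact_force: [6.0, 3.5, -7.5]
grip_width: 10.3
```

```bash
python3 - <<'E'
from h import *
plan([*C,133],1)
E
```

```text
t 29.15 pos [498.7 157.  163.7] F [ 6.   3.5 -7.5] w 10.3 dw [-24.3   5.8 -30.7] dtool [  0.5 -25.   30.7] rot [ 0.    -0.001  0.003]
0 [  0.5 -25.   30.7] [ 0.    -0.001  0.003]
```

Emit:
servo_tool --moves '[{"travel": [0, -6.5, 5], "rot": [0, 0, 0]}, {"travel": [0, -6, 5.5], "rot": [0, 0, 0]}, {"travel": [0, -5.5, 6.5], "rot": [0, 0, 0]}, {"travel": [0, -2.5, 3.5], "rot": [0, 0, 0]}, {"travel": [0, -2, 3.5], "rot": [0, 0, 0]}]'

```text
t: 29.65
ee_pos: [477.0, 161.9, 140.1]
tool_rot: [0.78, 0.626, 0.001, -0.0]
contact_force: [2.9, 4.7, -3.2]
grip_width: 10.1
```

```bash
python3 - <<'E'
from h import *
plan([*C,133],1)
E
```

```text
t 29.65 pos [477.  161.9 140.1] F [ 2.9  4.7 -3.2] w 10.1 dw [-2.6  0.9 -7.1] dtool [ 0.3 -2.8  7.1] rot [ 0.001 -0.001  0.002]
0 [ 0.3 -2.8  7.1] [ 0.001 -0.001  0.002]
```

Emit:
servo_tool --moves '[{"travel": [0, -1.5, 2.5], "rot": [0, 0, 0]}, {"travel": [0, -1, 2.5], "rot": [0, 0, 0]}, {"travel": [0, -1, 1.5], "rot": [0, 0, 0]}, {"travel": [0, 0, 0], "rot": [0, 0, 0]}, {"travel": [0, 0, 0], "rot": [0, 0, 0]}]'

```text
t: 30.15
ee_pos: [473.7, 162.6, 133.7]
tool_rot: [0.78, 0.626, 0.001, -0.0]
contact_force: [3.6, 5.3, -3.9]
grip_width: 10.3
```

```bash
python3 - <<'E'
from h import *
plan([*C,133],1)
E
```

```text
t 30.15 pos [473.7 162.6 133.7] F [ 3.6  5.3 -3.9] w 10.3 dw [ 0.7  0.2 -0.7] dtool [0.3 0.7 0.7] rot [ 0.    -0.001  0.002]
0 [0.3 0.7 0.7] [ 0.    -0.001  0.002]
```

Emit:
servo_tool --moves '[{"travel": [0, 0, 1], "rot": [0, 0, 0]}, {"travel": [0, 0, 1], "rot": [0, 0, 0]}, {"travel": [0, 0, 0], "rot": [0, 0, 0]}]'

```text
t: 30.45
ee_pos: [473.5, 162.7, 133.0]
tool_rot: [0.78, 0.626, 0.0, -0.0]
contact_force: [-0.6, 4.9, 5.4]
grip_width: 9.7
```

Emit:
servo_tool --moves '[{"travel": [0, 0, 1], "rot": [0, 0, 0]}, {"travel": [0, 0, 0], "rot": [0, 0, 0]}]'

```text
t: 30.65
ee_pos: [473.6, 162.7, 132.9]
tool_rot: [0.78, 0.626, 0.0, -0.0]
contact_force: [-3.5, 3.5, 9.8]
grip_width: 10.1
```

The tray is on its stop (upward force, no more downward travel). Release and retreat.

Emit:
servo_tool --moves '[{"travel": [0, 0, -1], "rot": [0, 0, 0]}, {"travel": [0, 0, 0], "rot": [0, 0, 0]}, {"travel": [0, 0, 0], "rot": [0, 0, 0]}, {"travel": [0, 0, 0], "rot": [0, 0, 0]}, {"travel": [0, 0, 0], "rot": [0, 0, 0]}]' --grip 0.1

```text
t: 31.15
ee_pos: [473.4, 161.7, 131.7]
tool_rot: [0.78, 0.626, -0.0, -0.0]
contact_force: [-0.6, 0.5, -0.4]
grip_width: 46.8
```

Emit:
servo_tool --moves '[{"travel": [0, 0, -20], "rot": [0, 0, 0]}, {"travel": [0, 0, -40], "rot": [0, 0, 0]}, {"travel": [-45, 10, -40], "rot": [0, 0, 0]}, {"travel": [-45, 10, 0], "rot": [0, 0, 0]}, {"travel": [-45, 10, 0], "rot": [0, 0, 0]}]'

```text
t: 31.65
ee_pos: [474.8, 30.8, 226.6]
tool_rot: [0.779, 0.627, 0.001, 0.001]
contact_force: [-0.0, 0.3, -0.8]
grip_width: 52.0
```

Emit:
servo_tool --moves '[{"travel": [-45, 10, 0], "rot": [0, 0, 0]}, {"travel": [-45, 10, 0], "rot": [0, 0, 0]}, {"travel": [-45, 10, 0], "rot": [0, 0, 0]}, {"travel": [-45, 10, 0], "rot": [0, 0, 0]}, {"travel": [0, 0, 0], "rot": [0, 0, 0]}]'

```text
t: 32.15
ee_pos: [474.0, -157.6, 224.9]
tool_rot: [0.782, 0.624, -0.001, 0.001]
contact_force: [0.5, 0.6, -0.1]
grip_width: 51.5
```

```bash
python3 - <<'E'
from h import *
t=eyes.read_camera("top"); s=eyes.read_camera("scene")
print(read_state()["ee_pos"],read_state()["contact_force"])
print("white",np.round(lidfit("top","white",(359,143),0,t),1),np.round(lidfit("scene","white",(270,243),0,s),1))
t0=cv2.imread("pics/top0.png"); print("tray diff vs start",np.abs(t[165:265,160:290].astype(int)-t0[165:265,160:290]).mean())
cv2.imwrite("pics/tf.png",np.vstack([cv2.resize(t[110:290,145:400],None,fx=1.6,fy=1.6),cv2.resize(s[110:290,225:480],None,fx=1.6,fy=1.6)]))
E
```

```text
[ 473.84409362 -153.08026709  224.47335535] [-0.18604459  0.78799137  0.63354851]
white [623.3 -92.2 421.  401.9] [618.3 -93.  255.  336.6]
tray diff vs start 1.801
```

View pics/tf.png

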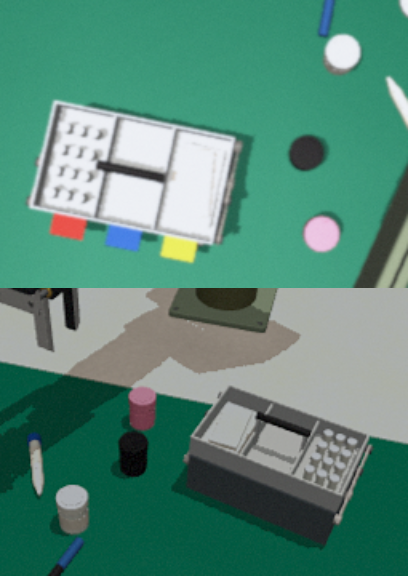

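The tray is down and matches the starting image. The white pot hasn't moved and the arm is clear, so I hand in.

```bash
python3 -c "
from h import *
print(r.finish_job())"
```

```text
the job is handed in; nothing more can be done
None
```

The case is packed and handed in at about 32 s of the 125 s allowed; `finish_job` gives no verdict, so the checks below are my own.

- **Tray:** I swung it open by its handle to the stop, then brought it back along the same arc at about 1.1 rad/s and slower at the end. It sat on its stop before I let go, and the last top picture matches the starting one.
- **Pots:** the yellow, blue and red pots were each set down under contact feedback in the bay of their own colour. The overlay taken before closing showed all three lids on their bay centres. I could not see them again once the tray was down.
- **White pot:** it measured within 0.2 mm of its start in both cameras. The black and pink look-alikes were not touched.
- **Arm:** it was clear of everything, with no contact force beyond sensor noise.

**Checks that failed or disagreed:**
- My automatic lid fit for the yellow pot in its bay merged with the yellow insert, so I used the overlay instead.
- The two cameras differed by 2–5 mm on pot positions.
- The force on the tool briefly reached about 50 N (41 N upward, 28 N sideways) at the open stop, below the 120 N wrist limit. That force went through the fingers holding the bar, so I don't count it against the 40 N limit on the arm and gripper body.

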